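# Mount a turning blank between chuck and tailstock

### The arm

A 7-joint arm with a two-finger parallel gripper is mounted at the origin on the work surface. World frame = base frame: x ahead of the robot, y to its left, z up, the work surface at z = 0. Lengths are in m, angles in degrees, forces in N, time in s.
With the tool pointing down it reaches from about 0.425 to 0.875 m from the base axis. Payload 4.7 kg.
Tool frame: the origin (TCP) lies at the very end of the fingers, on their centre line; the grasp point (between the pads) lies 19 mm behind it; z points along the fingers, y is the direction in which the jaws open and shut (so a half turn about z gives the same grasp; the last joint's range is limited). The gripper opens to 87 mm and grips with 3 to 60 N. Pads are 19 mm wide; open, the fingers measure 117 mm over their backs; the gripper's body (75 mm by 190 mm) begins 51 mm behind the grasp point.
Start: joints at [0.808, 18.392, -4.016, 83.108, 1.295, 78.541, -3.26], TCP at [0.65, -0, 0.2] pointing down, gripper open.
Joint ranges: [-163.93, 163.93], [-17.29, 119.83], [-79.2, 71.16], [3.27, 140.29], [-89.18, 269.18], [5.43, 117.66], [-154.24, 154.24]. Speed limits (degrees/s): [147.25, 147.25, 180, 180, 180, 180, 180].

### API

Orientations are given as [roll, pitch, yaw] about the fixed x, y, z axes, in that order (R = Rz(yaw) Ry(pitch) Rx(roll)).
In Python, from cell import monitor, read_camera, camera_info, env, look_for gives the robot as it stands.
- The arm moves only by the tool servo_tool, never from a script. Its argument "commands" is one flat list of numbers, 6 for each row, row after row: the shift along the tool's x, y, z in mm, then the turn, a rotation vector about the tool's x, y, z in degrees. A call has 1 to 10 rows; each row shifts and turns the commanded pose from where the row before left it, along the tool's axes as they then stand; what a row does not reach is not made up. A row lasts 1/10 s, in which the tool goes at most 50 mm and 8.59 degrees, less where a joint would pass 70% of its speed; a pose out of reach is approached as far as the arm can. A call is refused whole if a number of a shift passes 50 or a number of a turn 8.59, either way. A call with a gripper value outside its range is refused whole. "jaw" is the finger opening in mm, from 0 to 87, set as the call begins (left out, the last holds). The fingers move at their own pace and stop on an object; "newtons" is the grip in N (left out, the last holds). Time passes only in rows, so rows that do not move let the fingers close. It gives the time, the measured TCP pose, the force and the opening at its end, in the units of the state.
- monitor.get_obs(): the state, without advancing time (a new reading comes with each control period).
- read_camera(name): name is "scene" or "side" or "wrist"; returns (picture, depth): 400x640x3 uint8, red, green, blue; 400x640 float32, m along the optical axis (not along the pixel's ray), 0 where there is no reading.
- camera_info(name): a dict with "camera_matrix" (3x3 intrinsics, pixels), "R" (3x3) and "t" (3): a world point X has camera coordinates R X + t; the wrist camera has in their place "T_tool_cam" (4x4, takes a point from camera to tool coordinates, whose origin is the TCP and whose axes are the flange's). Camera axes: x right, y down, z forward; pixel columns grow to the right and rows downward; lengths in m; the calibration is good to about 2 mm. A picture is of the moment at which its call begins: read the wrist's pose just before it. camera_info takes no time and is no camera call.
- env.sign_off(): hands the job in, once; it reports no verdict.
Trained networks look in the newest picture that a camera, given by its name, has taken for a name from the list of things; names that differ only in an ending like _2 or _b are one class to them, and where a whole thing is asked for, a point or a joint stands for the part that bears it (a point fixed in the world has none). Each returns a list of dicts, best first, with "conf" (0 to 1); they miss things now and then, are a little off and sometimes report something else, mostly with a low value. They report only what shows in the picture. A call takes as long as a camera call. They do not tell look-alikes from the thing itself.
- look_for(camera, label): "box" ([left, top, width, height] in pixels, round what is visible of it).
The state is a dict: "time_s": time; "qpos": joint angles; "joint_velocities": joint speeds; "effort": joint torques, N m; "tool_pos": TCP position; "tool_rot": TCP orientation; "force": force on the tool from outside, world axes, zero at the start; "wrist_torque": the same for the moment, N m; "grip_width": finger opening in m.
Only numpy, scipy, OpenCV 4.12 (cv2) and the standard library are available. Lean on these libraries where they do the work, as an engineer would, in place of code of your own. Each camera call takes 0.05 s, during which the arm holds its last target.

### The job

Take the square wooden blank with the round tenon out of the stock rack and mount it in the lathe: lay it in the cradle under the clear guard with its tenon in the chuck and its shoulder up against the chuck's face, and slide the tailstock up until its point meets the middle of the blank's other end. The tailstock may or may not be clamped by its lever - you only find out by trying to slide it; if it will not go, throw the lever over to its other side, and you need not clamp it again. Leave the other things on the bench where they are.

Things in the scene. Friction and masses are not known exactly. Their poses are not given: they have to be found in the camera images.
- lathe: Fixed bench lathe. Origin on the bench under the spindle axis; y runs along the bed to the headstock, x away from the robot. Spindle axis at x=0, z=160. Bed x -50..50, y -320..440, top z=60. Headstock y 240..440, x -75..75, up to z=270. With the blank home its shoulder is at y=180 and its tail end at y=5, the last 70 before the tail overhanging the cradle.
- chuck_face (a point): Centre of the face of the chuck, a dark steel cylinder of radius 45, at lathe (0, 180, 160), looking to lathe -y; axes as the lathe's. It has a plain round bore of radius 16, 37 deep.
- cradle (a point): Middle of the floor of the cradle on the bed, at lathe (0, 120, 140); axes as the lathe's. A U-shaped steel channel along y, from 45 before to 45 behind this point, 45 wide inside; its walls stand 14 above the floor and then flare outward to 27 above it, 67 wide.
- guard_edge (a point): Middle of the tailstock-side edge of the clear guard's top plate, lathe (0, 93, 247). The plate spans lathe y 93..180, x -72..85, z 241..254; a back plate hangs at x 80..86, z 150..250. Open at the robot's side, at the tailstock's side and below: bring the blank in from the robot's side. No hand can reach down on the part it covers, so hold the blank near its tail end.
- tailstock (a joint): Travel (m) of the tailstock along the bed to the headstock (lathe +y): 0 parked, as at the start; 0.130 far end; the point meets the end of a blank that is home at about 0.090. Free, it slides with about 3.5 N of friction (moving mass 2 kg). Clamped, it gives at most 4 mm; do not force it, 15 N is plenty. It clamps only at the parked place.
- centre_tip (a point): Tip of the tailstock's steel point on the spindle axis, pointing to lathe +y; at lathe y=-85 when parked. Behind it a 28 dia quill, then a column 44 (x) by 56 (y) centred 75 behind the tip, its top 185 above the bench, on a base 110 (x) by 80 (y); a 72 dia handwheel 125 to 137 behind the tip.
- fin_top (a point): Middle of the top edge of the tailstock's fin, 230 above the bench, 75 behind the point: an upright iron tab 16 thick along lathe y, 40 wide along x, standing 45 above the column. Pinch it from above along y, or push on it, to slide the tailstock.
- lever (a joint): Angle (rad) of the tailstock's clamp lever; shaft along lathe x, 75 above the bench. 0 upright, +0.7 fully towards the headstock, -0.7 fully away. Top-heavy: it always falls to one end; pushed past upright (under 2 N) it drops to the other. One end clamps the tailstock, the other frees it; which is which differs from start to start and cannot be seen. It rides with the tailstock.
- lever_ball (a point): Centre of the black ball (radius 14) on the lever's 10 dia steel rod, 105 from its shaft, on the robot's side of the tailstock in the plane lathe x=-76; 155 above the bench at either end of its throw, 180 when upright.
- rack: Fixed wooden stock rack, 188 (x) by 120 (y) by 130 high; origin at the centre of its foot. Two bays, centres x=-45 and +45, each 79 wide, 70 high, open at the rack's +y side (y=60), closed at y=-52, no floor. A solid drawer block, z 70..130, covers it all: a blank can be taken only by the end sticking out at +y.
- blank: The blank to mount: pale wood, 40 x 40 square, 175 long along its y, with a round tenon (22 dia, 25 long) on its +y end; 0.12 to 0.24 kg. Origin at the centre of the square part's underside, 20 below its axis. Lies on the bench in either bay of the rack, tail end inside; 75 to 95 of the square part and the tenon stick out at the rack's +y side.
- blank_shoulder (a point): Centre of the blank's shoulder face, round the root of the tenon (blank y=87.5, z=20).
- blank_tail (a point): Centre of the blank's tail end face, marked by a small dark dimple (blank y=-87.5, z=20).
- plain_blank: A plain square stick, 40 x 40 x 200 along its y, same wood, no tenon, in the rack's other bay; it stays there. Origin at the centre of its underside.
- tin: Bare metal wax tin, 68 dia, 45 high, on the bench; origin at the centre of its underside.
- oil: Brown oil bottle, 56 dia, 140 high; origin at the centre of its underside.
- sander: Cork sanding block, 36 (x) by 90 (y) by 24 high, in front of the lathe; origin at the centre of its underside.
- mallet: Wooden mallet lying along its x: handle (26 dia) x -120..40, head 68 dia, 100 along y, at x=70; 68 high; origin on the bench.
There are look-alikes about, which are no part of the job. Leave any turquoise or yellow look-alike of the blank alone.

How it is judged:
By the outcome, as a careful person would: the job done as asked, in the order asked, and still so for the second after the job is handed in, with the robot touching nothing.
It also fails if it takes over 72 s, if anything falls off the work surface, if the arm or the gripper's body presses on something with over 40 N, if the wrist force passes 120 N, or if a joint passes its speed limit or range.

## Working session

There is one attempt and no reset: what is moved stays moved. The work goes in short steps, Python scripts to look and compute and a tool call to move; the robot and the scene stay as the last step left them, time stands still between calls to the robot, and variables do not carry over. Pictures are saved under pics/ and viewed, and the job is handed in when it is done.

Besides the shell and the picture viewer there is one more tool, called after ">>>" as name(argument=value, ...) on one line, values as JSON. servo_tool: Moves the arm, as the interface text tells. Its arguments: {"type":"object","properties":{"commands":{"type":"array","items":{"type":"number"}},"jaw":{"type":"number"},"newtons":{"type":"number"}},"required":["commands"]}

```bash
ls; mkdir -p pics
python3 - <<'E'
from cell import monitor, read_camera, camera_info, env, look_for
import cv2, numpy as np
for n in ["scene","side","wrist"]:
    im,d=read_camera(n); cv2.imwrite(f"pics/{n}0.png",im[:,:,::-1]); np.save(f"pics/{n}0.npy",d)
    print(n,camera_info(n))
    for l in (["lathe","rack","blank","plain_blank","tailstock","lever_ball","fin_top","centre_tip","tin","oil","sander","mallet","blank_shoulder"]):
        print(l,[(b['box'],round(b['conf'],2)) for b in look_for(n,l)][:3])
print(monitor.get_obs())
E
```

```text
pics
scene {'camera_matrix': array([[377.52573541,   0.        , 315.18092237],
       [  0.        , 377.52573541, 202.10867779],
       [  0.        ,   0.        ,   1.        ]]), 'R': array([[ 0.05062254,  0.99850213, -0.02075714],
       [ 0.67607027, -0.04955862, -0.73516864],
       [-0.73509615,  0.02318282, -0.67756639]]), 't': array([-0.07403585, -0.14317792,  1.37413898])}
lathe [([150.8, 234.2, 377.9, 122.5], 0.79), ([183.6, 261.2, 77.7, 81.9], 0.71)]
rack [([126.9, 207.1, 63.5, 87.9], 0.65)]
blank [([349.3, 188.5, 16.1, 46.0], 0.95), ([184.6, 231.2, 46.2, 21.0], 0.94), ([185.4, 174.4, 19.5, 45.3], 0.75)]
plain_blank [([189.3, 253.4, 41.8, 24.2], 0.64)]
tailstock [([182.4, 260.2, 80.2, 84.2], 0.82)]
lever_ball [([232.3, 257.9, 32.0, 29.7], 0.71)]
fin_top [([181.6, 263.2, 79.0, 81.2], 0.72), ([150.8, 234.0, 378.4, 125.4], 0.62)]
centre_tip [([181.0, 261.7, 80.9, 84.9], 0.77), ([127.1, 205.8, 65.3, 87.8], 0.36)]
tin [([323.0, 254.3, 15.6, 24.6], 0.77)]
oil [([384.4, 229.3, 23.6, 32.5], 0.6)]
sander [([294.9, 275.8, 30.8, 18.3], 0.75)]
mallet [([454.4, 211.1, 20.7, 29.1], 0
[... 2415 characters left out ...]

{'time_s': 2.1, 'qpos': array([ 0.80886272, 18.39232708, -4.014029  , 83.10952159,  1.29437956,
       78.54067528, -3.25981151]), 'joint_velocities': array([ 0.00370217, -0.02506099, -0.00490076, -0.01578909,  0.05156884,
       -0.00145504,  0.06266176]), 'effort': array([-1.72943573e-04, -4.91091406e+01, -4.03476711e-01, -3.12764096e+01,
       -6.38600229e-02,  3.37589637e-02,  2.43501074e-05]), 'tool_pos': array([ 6.50007071e-01, -6.08180984e-05,  2.00164373e-01]), 'tool_rot': array([1.79997432e+02, 2.86110986e-03, 8.99980770e+01]), 'force': array([-0.30549297, -0.27100583, -0.29253703]), 'wrist_torque': array([ 0.02032835,  0.02307501, -0.00733425]), 'grip_width': 0.08736355395116925}
```

View images.

View pics/scene0.png

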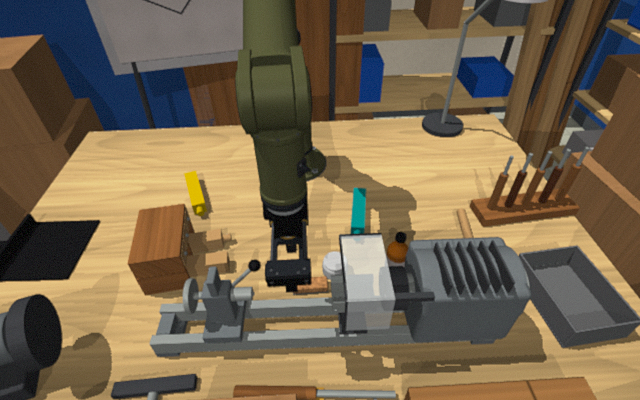

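View pics/side0.png

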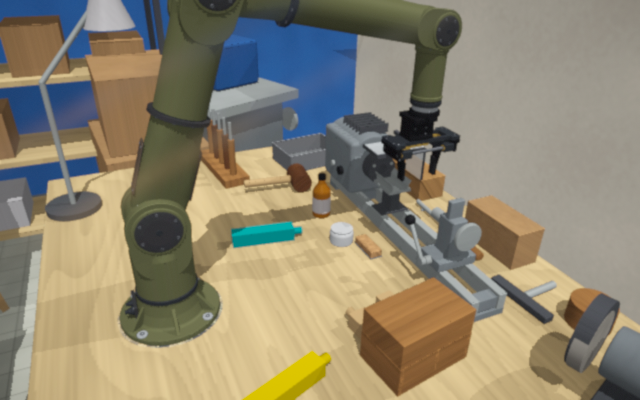

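View pics/wrist0.png

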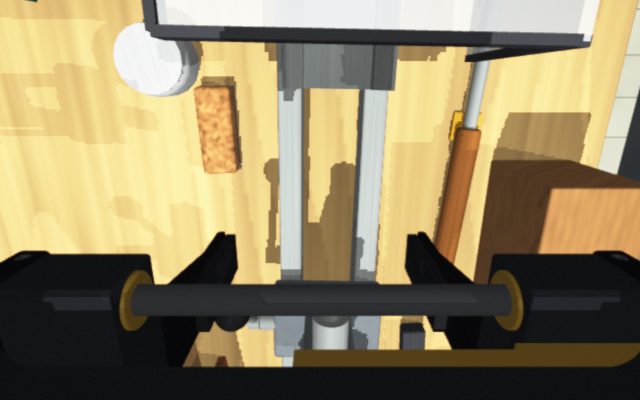

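```bash
cat > h.py <<'E'
import numpy as np, cv2
from cell import monitor, read_camera, camera_info, env, look_for
from scipy.spatial.transform import Rotation as Ro
def Tcam(n,obs=None):
    ci=camera_info(n)
    if n!="wrist":
        R=ci["R"];t=ci["t"]; return ci["camera_matrix"],R.T,-R.T@t
    T=ci["T_tool_cam"]; Rt=Ro.from_euler('xyz',obs['tool_rot'],degrees=True).as_matrix()
    return ci["camera_matrix"],Rt@T[:3,:3],Rt@T[:3,3]+obs['tool_pos']
def cloud(n,d,obs=None):
    K,R,t=Tcam(n,obs); v,u=np.mgrid[:d.shape[0],:d.shape[1]]
    p=np.stack([(u-K[0,2])/K[0,0]*d,(v-K[1,2])/K[1,1]*d,d],-1)
    W=p@R.T+t; W[d<=0]=np.nan; return W
def proj(n,X,obs=None):
    K,R,t=Tcam(n,obs); c=(np.atleast_2d(X)-t)@R; return (c[:,:2]/c[:,2:])*[K[0,0],K[1,1]]+K[:2,2]
E
python3 - <<'E'
from h import *
im=cv2.imread("pics/scene0.png"); d=np.load("pics/scene0.npy")
c=im[195:365,110:350]; cv2.imwrite("pics/crop1.png",cv2.resize(c,None,fx=3.3,fy=3.3,interpolation=cv2.INTER_CUBIC))
W=cloud("scene",d); np.set_printoptions(precision=3,suppress=True)
for (u,v) in [(165,230),(205,238),(215,235),(226,237),(205,260),(215,257),(226,255),(215,275),(254,265),(430,250),(450,250),(470,300),(360,250)]:
    print((u,v),W[v,u])
E
```

```text
(165, 230) [ 0.433 -0.328  0.129]
(205, 238) [ 0.383 -0.255  0.037]
(215, 235) [ 0.373 -0.228  0.037]
(226, 237) [ 0.375 -0.199  0.028]
(205, 260) [ 0.465 -0.241  0.041]
(215, 257) [ 0.454 -0.216  0.038]
(226, 255) [ 0.45  -0.187  0.039]
(215, 275) [ 0.658 -0.149  0.228]
(254, 265) [ 0.59  -0.086  0.166]
(430, 250) [0.629 0.278 0.234]
(450, 250) [0.657 0.303 0.265]
(470, 300) [0.74  0.324 0.221]
(360, 250) [0.633 0.136 0.25 ]
```

View pics/crop1.png

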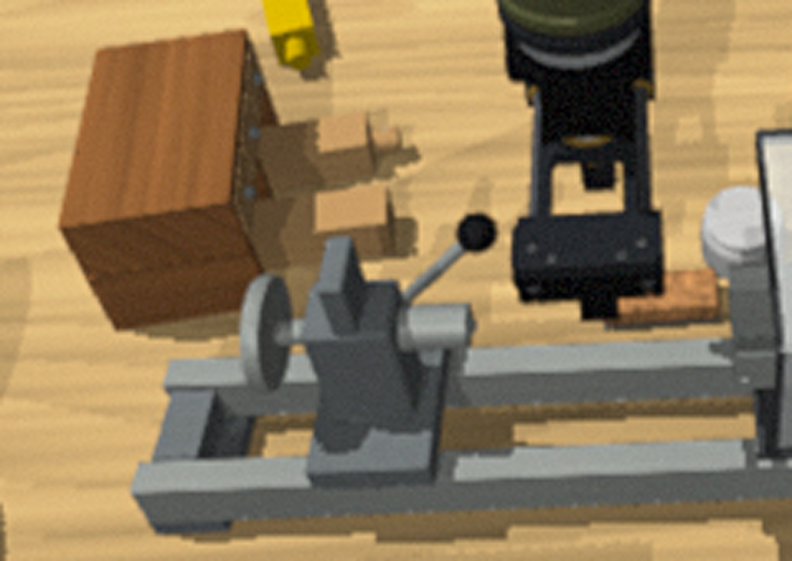

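```bash
cat > fit.py <<'E'
from h import *
from scipy.optimize import least_squares, minimize
np.set_printoptions(precision=4,suppress=True)
def sd(p,lo,hi):
    c=(np.array(lo)+hi)/2;h=(np.array(hi)-lo)/2
    q=np.abs(p-c)-h
    return np.linalg.norm(np.maximum(q,0),axis=1)+np.minimum(q.max(1),0)
def fit(P,boxes,x0,its=((.02),(.008),(.004))):
    x=np.array(x0,float)
    for s in its:
        def f(x):
            c,sn=np.cos(x[2]),np.sin(x[2]); q=(P[:,:2]-x[:2])@np.array([[c,-sn],[sn,c]])
            q=np.c_[q,P[:,2]-x[3]]
            D=np.min(np.abs([sd(q,l,h) for l,h in boxes]),axis=0)
            return D
        def g(x):
            return np.mean(1-np.exp(-(f(x)/s)**2/2))
        r=minimize(g,x,method='Nelder-Mead',options=dict(initial_simplex=np.array([x]+[x+np.eye(4)[i]*[.015,.015,.03,.004][i] for i in range(4)]),xatol=1e-5,fatol=1e-7,maxiter=600)); x=r.x
    return x,r.fun,f(x)
E
cat > a.py <<'E'
from fit import *
obs={'tool_pos':np.array([.650007,-.00006,.200164]),'tool_rot':np.array([179.997,.0029,89.998])}
C={n:cloud(n,np.load(f"pics/{n}0.npy"),obs) for n in ["scene","side","wrist"]}
L=[((-.05,-.32,.0),(.05,.44,.06)),((-.075,.24,.06),(.075,.44,.27)),((-.072,.093,.241),(.085,.18,.254)),((-.022,-.188,.06),(.022,-.132,.185)),((-.02,-.168,.185),(.02,-.152,.230)),((.08,.093,.15),(.086,.18,.25))]
x0=[.655,.01,0,0]
for names in (["scene"],["side"],["scene","side"],["wrist"]):
    P=np.concatenate([C[n].reshape(-1,3) for n in names]); P=P[~np.isnan(P[:,0])]
    m=(P[:,2]>.04)&(P[:,2]<.3)&(abs(P[:,0]-.655)<.11)&(P[:,1]>-.35)&(P[:,1]<.5)
    P=P[m]
    x,e,D=fit(P,L,x0); print(names,len(P),x,np.degrees(x[2]),e)
R=[((-.094,-.06,.0),(.094,.06,.13))]
for names in (["scene"],["side"],["scene","side"]):
    P=np.concatenate([C[n].reshape(-1,3) for n in names]); P=P[~np.isnan(P[:,0])]
    m=(P[:,2]>.06)&(P[:,2]<.16)&(abs(P[:,0]-.42)<.15)&(P[:,1]>-.45)&(P[:,1]<-.2)
    x,e,D=fit(P[m],R,[.42,-.31,0,0]); print('rack',m.sum(),x,np.degrees(x[2]),e)
B=[((-.02,-.0875,0),(.02,.0875,.04))]
for names in (["scene"],["side"]):
    P=np.concatenate([C[n].reshape(-1,3) for n in names]); P=P[~np.isnan(P[:,0])]
    m=(P[:,2]>.01)&(P[:,2]<.06)&(abs(P[:,0]-.38)<.038)&(P[:,1]>-.25)&(P[:,1]<-.15)
    x,e,D=fit(P[m],B,[.38,-.29,0,0]); print('blank',m.sum(),x,np.degrees(x[2]),e)
P=C["scene"][225:260,190:240]
for r in range(0,35,3): print(' '.join('%4d,%4d,%3d'%tuple(1000*p) if not np.isnan(p[0]) else '  nan' for p in P[r,::6]))
E
python3 a.py
```

```text
['scene'] 25578 [ 0.6596  0.0036 -0.0178 -0.0033] -1.0171373663071184 0.40120837913338286
['side'] 11781 [ 0.6583  0.0038 -0.0197 -0.0008] -1.128220146776343 0.4957974452887785
['scene', 'side'] 37359 [ 0.6592  0.0036 -0.0188 -0.0029] -1.075447316000571 0.43588077291808497
['wrist'] 50031 [ 0.6561  0.0046 -0.0295 -0.0017] -1.6902219445481643 0.44624673035572965
rack 3886 [ 0.4361 -0.3435  0.1388 -0.0002] 7.952140498427637 0.04364514479181513
rack 6902 [ 0.4345 -0.3449  0.139   0.0004] 7.965267577483103 0.029535283301136386
rack 10788 [ 0.4352 -0.3446  0.1393  0.0002] 7.982121631477519 0.04143819324918746
blank 330 [ 0.3886 -0.2771  0.3332 -0.0007] 19.089838801925822 0.19514761227015992
blank 293 [ 0.3797 -0.2804  0.1545  0.0001] 8.851800569323654 0.09844211098778068
 345,-299, 54  292,-304,  0  292,-287, -1  295,-267,  0  296,-249,  0  297,-231,  0  300,-212,  1  301,-194,  0  299,-176, -2
 343,-303, 39  307,-301,  1  303,-285, -3  308,-265,  0  309,-247,  0  310,-229,  0  310,-211, -1  314,-192,  1  316,-174,  2
 347,-304, 32  318,-300,  0  320,-281,  0  356,-250, 37  362,-231, 42  
[... 480 characters left out ...]
  393,-230, 26  391,-214, 22  370,-204, -1  375,-186,  1  373,-169, -1
 403,-294, 30  401,-278, 26  398,-263, 22  396,-248, 18  397,-231, 17  391,-216,  9  385,-202,  1  385,-185,  0  385,-168, -1
 428,-285, 46  403,-281, 15  400,-265, 11  398,-250,  7  396,-234,  4  394,-218,  0  394,-201,  0  395,-184,  0  396,-167, -1
 433,-286, 39  402,-284,  1  400,-268, -1  402,-251,  0  404,-233,  0  441,-204, 42  440,-188, 39  405,-183, -2  408,-165,  0
 434,-289, 27  444,-268, 38  446,-251, 39  448,-235, 41  447,-219, 38  447,-204, 37  450,-187, 39  416,-182, -2  419,-164,  0
 455,-282, 40  455,-266, 39  456,-250, 39  458,-233, 40  457,-218, 37  458,-202, 37  461,-185, 39  430,-179,  1  430,-163,  0
```

>>> servo_tool(commands=[0,-50,0,0,0,-8.4,-29.4,-37.3,0,0,0,0,-29.4,-37.3,0,0,0,0,-29.4,-37.3,0,0,0,0,-29.4,-37.3,0,0,0,0,-29.4,-37.3,0,0,0,0,-29.4,-37.3,0,0,0,0,-29.4,-37.3,0,0,0,0,0,0,0,0,0,0], jaw=60, newtons=40)

```text
time_s: 3.0
tool_pos: [0.3672, -0.2471, 0.2007]
tool_rot: [-180.0, 0.1, 97.8]
force: [0.1, 0.5, 0.8]
grip_width: 0.0602
```

```bash
cat > b.py <<'E'
from fit import *
import sys,pickle
tag=sys.argv[1]
o=monitor.get_obs(); im,d=read_camera("wrist"); cv2.imwrite(f"pics/w{tag}.png",im[:,:,::-1]); pickle.dump((o,im,d),open(f"pics/w{tag}.pkl","wb"))
print(o['time_s'],o['tool_pos'],o['tool_rot'],o['force'],o['grip_width'])
E
python3 b.py 1
```

```text
3.0 [ 0.3672 -0.2471  0.2007] [-179.9769    0.1031   97.7981] [0.0584 0.5483 0.8404] 0.0601933305327554
```

View pics/w1.png

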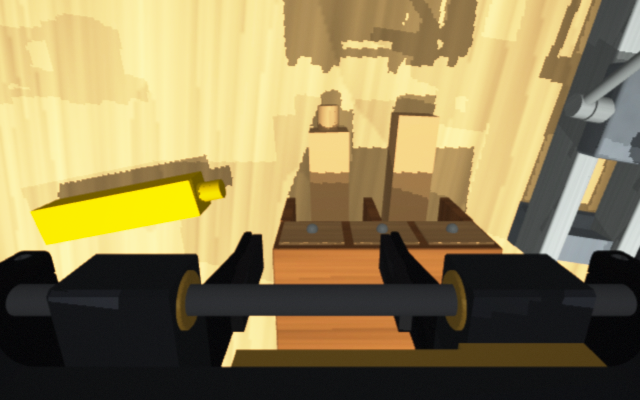

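```bash
cat > c.py <<'E'
from fit import *
import pickle
o,im,d=pickle.load(open("pics/w1.pkl","rb"))
W=cloud("wrist",d,o)
P=W.reshape(-1,3);P=P[~np.isnan(P[:,0])]
m=(P[:,2]>.012)&(P[:,2]<.055)&(abs(P[:,0]-.378)<.04)&(P[:,1]>-.29)&(P[:,1]<-.17); Q=P[m]
print(len(Q))
top=Q[(Q[:,2]>.035)]
for y in np.arange(-.285,-.17,.01):
    s=top[abs(top[:,1]-y)<.005]
    if len(s): print(round(y,3),len(s),s[:,0].min(),s[:,0].max(),s[:,2].mean())
x,e,D=fit(Q,[((-.02,-.0875,0),(.02,.0875,.04)),((-.011,.0875,.009),(.011,.1125,.031))],[.38,-.292,.14,0]); print(x,np.degrees(x[2]),e)
x,e,D=fit(P[(P[:,2]>.06)&(P[:,2]<.14)&(P[:,1]<-.2)&(P[:,1]>-.33)&(P[:,0]>.33)&(P[:,0]<.54)],[((-.094,-.06,.0),(.094,.06,.13))],[.4352,-.3446,.139,0]); print('rack',x,np.degrees(x[2]),e)
E
python3 c.py
```

```text
3737
-0.285 355 0.3592893514833538 0.4010883919869269 0.040018713666973856
-0.275 355 0.35806461554808944 0.39942207489012954 0.04011262485010696
-0.265 366 0.3566996180212012 0.39768909110507605 0.0401511472830652
-0.255 370 0.35448759415593156 0.39618130618076697 0.04012402375420109
-0.245 391 0.35318740910628377 0.39460422431498865 0.04008521152727172
-0.235 395 0.3519134908254727 0.39282143779784146 0.04010445370608457
-0.225 404 0.34968851842340615 0.39131718851529823 0.040158152522278036
-0.215 403 0.34867085951537163 0.3897464537138681 0.040169777901717524
-0.205 51 0.3691792809994483 0.3879920315865886 0.03918945343733771
[ 0.3818 -0.2962  0.1584  0.    ] 9.074736781563466 0.024003693121598217
rack [ 0.4343 -0.3415  0.1378 -0.    ] 7.89643244321691 0.03125222390149361
```

>>> servo_tool(commands=[4.3,6.5,30,0,0,-1.3,0,0,45,0,0,0,0,0,45,0,0,0,0,0,15,0,0,0,0,0,0,0,0,0])

```text
time_s: 3.55
tool_pos: [0.3762, -0.2344, 0.0625]
tool_rot: [-179.7, -0.2, 99.8]
force: [-0.0, 0.9, 0.0]
grip_width: 0.06
```

>>> servo_tool(commands=[0,0,0,0,0,0,0,0,0,0,0,0])

```text
time_s: 3.75
tool_pos: [0.3793, -0.2369, 0.0668]
tool_rot: [179.8, 0.1, 99.7]
force: [-0.1, -0.5, 0.4]
grip_width: 0.06
```

>>> servo_tool(commands=[-4,-6.3,10,0,0,0.65,0,0,25,0,0,0,0,0,24,0,0,0,0,0,0,0,0,0,0,0,0,0,0,0,0,0,0,0,0,0])

```text
time_s: 4.35
tool_pos: [0.373, -0.2423, 0.0075]
tool_rot: [179.9, 0.1, 99.0]
force: [0.2, 0.3, 0.3]
grip_width: 0.06
```

>>> servo_tool(commands=[0,0,0,0,0,0,0,0,0,0,0,0,0,0,0,0,0,0,0,0,0,0,0,0,0,0,0,0,0,0], jaw=0, newtons=40)

```text
time_s: 4.85
tool_pos: [0.3727, -0.2417, 0.0067]
tool_rot: [179.9, 0.0, 99.1]
force: [1.1, 1.3, 3.3]
grip_width: 0.0399
```

```bash
cat > d.py <<'E'
from fit import *
obs={'tool_pos':np.array([.650007,-.00006,.200164]),'tool_rot':np.array([179.997,.0029,89.998])}
S=cloud("scene",np.load("pics/scene0.npy")); D=cloud("side",np.load("pics/side0.npy")); Wr=cloud("wrist",np.load("pics/wrist0.npy"),obs)
def bb(W,b):
    l,t,w,h=[int(v) for v in b]; p=W[t:t+h,l:l+w].reshape(-1,3); p=p[p[:,2]>.01]; return np.nanpercentile(p,5,axis=0),np.nanpercentile(p,95,axis=0)
print('tin',bb(Wr,[114,22,86,75]),bb(D,[330,223,25,23]))
print('sander',bb(Wr,[194,87,49,85]),bb(D,[353,232,28,30]))
print('teal',bb(D,[229,220,73,29]),bb(S,[349,188,16,46]))
print('ball',bb(S,[248,260,12,12]))
E
python3 d.py
```

```text
tin (array([0.4677, 0.0768, 0.0235]), array([0.6018, 0.1241, 0.2539])) (array([0.4585, 0.0681, 0.0132]), array([0.5135, 0.1186, 0.0466]))
sander (array([ 0.5244, -0.0021,  0.0178]), array([0.557 , 0.0754, 0.0252])) (array([ 0.5208, -0.0119,  0.0117]), array([0.5532, 0.0716, 0.0262]))
teal (array([0.2068, 0.1599, 0.0133]), array([0.3737, 0.2113, 0.0419])) (array([0.2134, 0.1646, 0.0273]), array([0.3769, 0.2106, 0.0413]))
ball (array([ 0.5774, -0.1003,  0.1483]), array([ 0.5956, -0.0769,  0.1681]))
```

```bash
cat > plan.py <<'E'
import numpy as np
from scipy.spatial.transform import Rotation as Ro
def plan(start,wps):
    """start (x,y,z,yaw tool, pure down); wps list (x,y,z,yaw,n rows). prints rows"""
    p=np.array(start[:3]);yaw=start[3]; out=[]
    def R(y): return Ro.from_euler('xyz',[180,0,y],degrees=True)
    for w in wps:
        n=w[4]; p0,y0=np.array(p),yaw
        for i in range(1,n+1):
            tp=p0+(np.array(w[:3])-p0)*i/n; ty=y0+(w[3]-y0)*i/n
            d=R(yaw).inv().apply(tp-p)*1000; dr=-(ty-yaw)
            r=[round(float(v),1)+0.0 for v in d]+[0,0,round(float(dr),2)]
            assert np.linalg.norm(d)<=50 and abs(dr)<=8.59,(d,dr)
            out.append(r)
            p=p+R(yaw).apply(np.array(r[:3]))/1000; yaw=yaw-r[5]
    for i in range(0,len(out),10): print(', '.join('%g'%v for r in out[i:i+10] for v in r)); print()
    print(len(out),'end',p.round(4),round(yaw,2))
E
python3 - <<'E'
from plan import *
c,s=np.cos(np.radians(7.9)),np.sin(np.radians(7.9))
def W(o,y,th,n,z=.0115):
    xr=-.045+o/1000; return (.4343+xr*c-y*s,-.3415+xr*s+y*c,z,97.9-th,n)
w=[(.3727,-.2417,.0115,99.07,1),W(3,.135,4,2),W(18,.165,8,2),W(36,.19,13,2),W(46,.215,15,2)]
print([(np.round(x,4),np.hypot(x[0],x[1]).round(3)) for x in w])
plan((.3727,-.2417,.0065,99.07),w)
E
```

```text
[(array([ 3.727e-01, -2.417e-01,  1.150e-02,  9.907e+01,  1.000e+00]), np.float64(0.444)), (array([ 3.741e-01, -2.136e-01,  1.150e-02,  9.390e+01,  2.000e+00]), np.float64(0.431)), (array([ 3.849e-01, -1.818e-01,  1.150e-02,  8.990e+01,  2.000e+00]), np.float64(0.426)), (array([ 3.993e-01, -1.545e-01,  1.150e-02,  8.490e+01,  2.000e+00]), np.float64(0.428)), (array([ 4.057e-01, -1.284e-01,  1.150e-02,  8.290e+01,  2.000e+00]), np.float64(0.426))]
0, 0, -5, 0, 0, -0, 13.8, 2.9, 0, 0, 0, 2.58, 13.9, 2.3, 0, 0, 0, 2.59, 15.5, 6.5, 0, 0, 0, 2, 15.7, 5.9, 0, 0, 0, 2, 13.6, 7.2, 0, 0, 0, 2.5, 13.9, 6.5, 0, 0, 0, 2.5, 13.3, 2.1, 0, 0, 0, 1, 13.4, 1.8, 0, 0, 0, 1

9 end [ 0.4057 -0.1284  0.0115] 82.9
```

>>> servo_tool(commands=[0,0,-5,0,0,0,0,0,0,0,0,0,13.8,2.9,0,0,0,2.58,13.9,2.3,0,0,0,2.59,15.5,6.5,0,0,0,2,15.7,5.9,0,0,0,2,0,0,0,0,0,0])

```text
time_s: 5.55
tool_pos: [0.3844, -0.1795, 0.0108]
tool_rot: [-180.0, -0.1, 90.1]
force: [-0.3, 0.5, -2.4]
grip_width: 0.0395
```

Run:
```python
from plan import *
plan((.4057,-.1284,.0115,82.9),[(.43,-.06,.03,86,2),(.45,-.015,.0115,89,2)])
```

```text
35.4, 7.8, -9.2, 0, 0, -1.55, 35.3, 8.8, -9.3, 0, 0, -1.55, 23.1, 8.4, 9.3, 0, 0, -1.5, 22.9, 9, 9.2, 0, 0, -1.5

4 end [ 0.45   -0.015   0.0115] 89.0
```

>>> servo_tool(commands=[13.6,7.2,0,0,0,2.5,13.9,6.5,0,0,0,2.5,13.3,2.1,0,0,0,1,13.4,1.8,0,0,0,1,0,0,0,0,0,0,0,0,0,0,0,0])

```text
time_s: 6.15
tool_pos: [0.4048, -0.1291, 0.011]
tool_rot: [-180.0, 0.0, 82.9]
force: [0.1, 0.1, -2.2]
grip_width: 0.0395
```

>>> servo_tool(commands=[35.4,7.8,-9.2,0,0,-1.55,35.3,8.8,-9.3,0,0,-1.55,23.1,8.4,9.3,0,0,-1.5,22.9,9,9.2,0,0,-1.5,0,0,0,0,0,0,0,0,0,0,0,0,0,0,4.5,0,0,0,0,0,0,0,0,0,0,0,0,0,0,0])

```text
time_s: 7.05
tool_pos: [0.4494, -0.016, 0.0067]
tool_rot: [180.0, 0.0, 88.9]
force: [0.8, -0.1, -0.8]
grip_width: 0.0394
```

>>> servo_tool(commands=[0,0,0,0,0,0,0,0,0,0,0,0,0,0,0,0,0,0,-28,0,0,0,0,0,-28,0,0,0,0,0,-28,0,0,0,0,0,-28,0,0,0,0,0,0,0,0,0,0,0,0,0,0,0,0,0,0,0,0,0,0,0], jaw=60)

```text
time_s: 8.05
tool_pos: [0.4475, -0.1258, 0.0066]
tool_rot: [-180.0, -0.0, 89.1]
force: [1.0, 0.8, 0.6]
grip_width: 0.0604
```

```bash
python3 b.py 2
python3 - <<'E'
from h import *
im,d=read_camera("scene"); cv2.imwrite("pics/scene2.png",im[:,:,::-1]); np.save("pics/scene2.npy",d)
E
```

```text
8.05 [ 0.4475 -0.1258  0.0066] [-179.9954   -0.0296   89.0533] [1.0036 0.837  0.6208] 0.0604482212035817
```

View pics/w2.png

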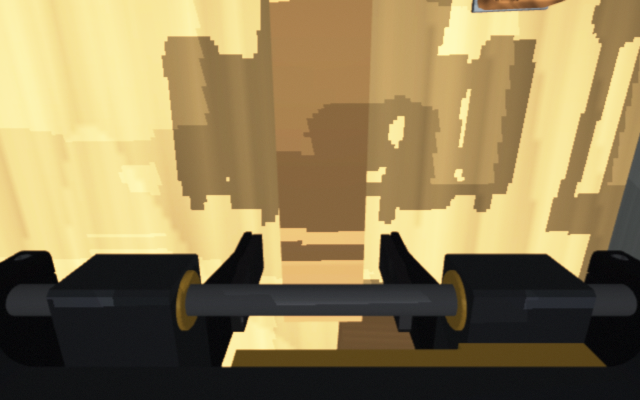

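View pics/scene2.png

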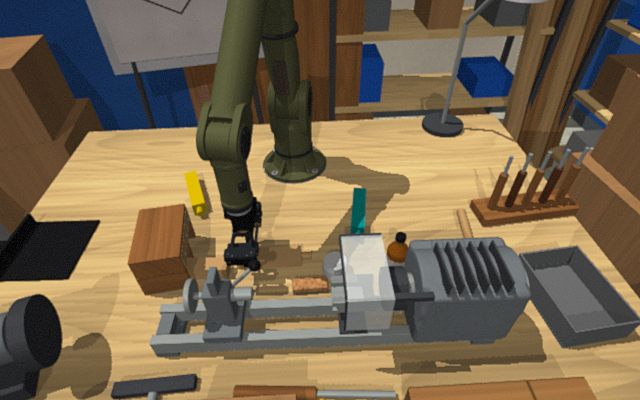

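```bash
cat > e.py <<'E'
from fit import *
import pickle
o,im,d=pickle.load(open("pics/w2.pkl","rb"))
W=cloud("wrist",d,o)
P=W.reshape(-1,3);P=P[~np.isnan(P[:,0])]
m=(P[:,2]>.036)&(P[:,2]<.046)&(abs(P[:,0]-.45)<.035); Q=P[m]
for y in np.arange(-.18,.05,.01):
    s=Q[abs(Q[:,1]-y)<.005]
    if len(s): print(round(y,3),len(s),s[:,0].min(),s[:,0].max(),np.median(s[:,0]))
for v in range(312,326): print(v,W[v,320:338:6].round(4).tolist())
S=cloud("scene",np.load("pics/scene2.npy")); P=S.reshape(-1,3);P=P[~np.isnan(P[:,0])]
P=P[(P[:,2]>.04)&(P[:,2]<.3)&(abs(P[:,0]-.655)<.11)&(P[:,1]>-.35)&(P[:,1]<.5)]
L=[((-.05,-.32,.0),(.05,.44,.06)),((-.075,.24,.06),(.075,.44,.27)),((-.072,.093,.241),(.085,.18,.254)),((-.022,-.188,.06),(.022,-.132,.185)),((-.02,-.168,.185),(.02,-.152,.230)),((.08,.093,.15),(.086,.18,.25))]
x,e,D=fit(P,L,[.659,.0036,-.018,0]); print(x,np.degrees(x[2]),e)
x,e,D=fit(P,L[3:5],[.659,.0036,-.018,0]); print('tailstock',x,np.degrees(x[2]),e)
x,e,D=fit(P[(P[:,2]>.23)&(P[:,1]<.22)],L[2:3],[.659,.0036,-.018,0]); print('guard',x,np.degrees(x[2]),e)
E
python3 e.py
```

```text
-0.18 115 0.45745163312182074 0.48466784759867076 0.46817653491762806
-0.16 431 0.42681779661084246 0.46643545611915455 0.4453888924009353
-0.14 316 0.4269477077004217 0.4666061991132165 0.4482742696579548
-0.13 1619 0.41578999485010537 0.47642200307865146 0.446932720799357
-0.12 1811 0.4152957862886638 0.4817318625524383 0.4479982461503777
-0.11 1736 0.41505673883181526 0.4849929077552347 0.4476848262945945
-0.1 1735 0.42712576394637114 0.4669804991365944 0.4473050607958998
-0.09 1842 0.42712301278017323 0.4672134854980003 0.4471376728494625
-0.08 1938 0.42716957266867805 0.46739106540448794 0.44726377778619464
-0.07 2045 0.42726455265293295 0.46740280239290594 0.44739952557556495
-0.06 2205 0.4274879082115112 0.46745579750454075 0.4475228830799168
-0.05 2311 0.42749870567775544 0.46767408307771063 0.4476779259367014
-0.04 2475 0.427622112955332 0.4678019968932978 0.44783186834805594
-0.03 2632 0.42770234851477434 0.4679426951041688 0.4479778068356584
-0.02 2809 0.42778745361556064 0.4680652451416751 0.4481430364136835
-0.01 1037 0.42785038735788294 0.4679470361764633 0.446793191991
[... 731 characters left out ...]
4, 0.0405], [0.4516, -0.1591, 0.0397]]
321 [[0.4454, -0.1596, 0.0397], [0.4487, -0.1905, -0.0001], [0.4526, -0.1906, -0.0002]]
322 [[0.4447, -0.1909, 0.0002], [0.4487, -0.1911, 0.0002], [0.4526, -0.1909, 0.0005]]
323 [[0.4447, -0.1919, 0.0], [0.4486, -0.192, -0.0001], [0.4526, -0.1925, -0.0006]]
324 [[0.4447, -0.1931, -0.0005], [0.4486, -0.1923, 0.0005], [0.4526, -0.1927, 0.0001]]
325 [[0.4447, -0.194, -0.0007], [0.4486, -0.1936, -0.0001], [0.4526, -0.1941, -0.0006]]
[ 0.6596  0.0036 -0.0178 -0.0032] -1.019280570159886 0.3944803930633743
tailstock [0.6968 0.0073 0.0186 0.0098] 1.065299616579024 0.9558140345010593
guard [ 0.6629  0.0041  0.0023 -0.0045] 0.13037012573286608 0.10702107340431802
```

```bash
cat > g.py <<'E'
from fit import *
obs={'tool_pos':np.array([.650007,-.00006,.200164]),'tool_rot':np.array([179.997,.0029,89.998])}
Wr=cloud("wrist",np.load("pics/wrist0.npy"),obs)
S=cloud("scene",np.load("pics/scene2.npy")); D=cloud("side",np.load("pics/side0.npy"))
for nm,W in (("wrist",Wr),("scene",S),("side",D)):
    P=W.reshape(-1,3);P=P[~np.isnan(P[:,0])]
    print(nm)
    Q=P[(abs(P[:,2]-.06)<.005)&(abs(P[:,0]-.658)<.08)]
    for y in np.arange(-.3,.12,.02):
        s=Q[abs(Q[:,1]-y)<.006]
        if len(s)>20: print('bed y%.3f n%d x %.4f..%.4f z%.4f'%(y,len(s),*np.percentile(s[:,0],[1,99]),np.median(s[:,2])))
    Q=P[(P[:,2]>.235)&(P[:,2]<.262)&(P[:,1]<.185)&(P[:,1]>.06)]
    for x in np.arange(.58,.75,.02):
        s=Q[abs(Q[:,0]-x)<.005]
        if len(s)>10: print('guard x%.3f n%d y %.4f..%.4f z%.4f'%(x,len(s),s[:,1].min(),s[:,1].max(),np.median(s[:,2])))
    Q=P[(P[:,2]>.195)&(P[:,2]<.235)&(P[:,1]<-.12)&(P[:,1]>-.19)&(P[:,0]>.6)&(P[:,0]<.7)]
    if len(Q): print('fin',Q.min(0),Q.max(0), np.percentile(Q,[5,50,95],axis=0))
    Q=P[(P[:,2]>.135)&(P[:,2]<.172)&(P[:,1]<.175)&(P[:,1]>.06)&(P[:,0]>.61)&(P[:,0]<.71)]
    if len(Q): print('cradle',len(Q),np.percentile(Q,[2,50,98],axis=0))
E
python3 g.py
```

```text
wrist
bed y-0.220 n67 x 0.6039..0.6157 z0.0597
bed y-0.120 n207 x 0.6050..0.7058 z0.0617
bed y-0.100 n416 x 0.6060..0.7046 z0.0599
bed y-0.080 n434 x 0.6067..0.7048 z0.0600
bed y-0.060 n468 x 0.6064..0.7056 z0.0599
bed y-0.040 n498 x 0.6072..0.7059 z0.0601
bed y-0.020 n504 x 0.6080..0.7065 z0.0599
bed y0.000 n551 x 0.6076..0.7066 z0.0600
bed y0.020 n585 x 0.6084..0.7071 z0.0601
bed y0.040 n623 x 0.6091..0.7075 z0.0601
bed y0.060 n676 x 0.6090..0.7078 z0.0600
bed y0.080 n292 x 0.6097..0.7076 z0.0600
bed y0.100 n67 x 0.6094..0.6139 z0.0600
guard x0.600 n1168 y 0.0985..0.1111 z0.2506
guard x0.620 n1196 y 0.0981..0.1110 z0.2506
guard x0.640 n1223 y 0.0977..0.1110 z0.2506
guard x0.660 n1266 y 0.0972..0.1110 z0.2507
guard x0.680 n1302 y 0.0969..0.1110 z0.2506
guard x0.700 n1332 y 0.0965..0.1110 z0.2506
guard x0.720 n1370 y 0.0961..0.1110 z0.2505
guard x0.740 n1288 y 0.0958..0.1110 z0.2503
cradle 5115 [[0.6269 0.0804 0.1389]
 [0.6608 0.0936 0.1409]
 [0.6918 0.1066 0.1676]]
scene
bed y-0.300 n102 x 0.6063..0.7047 z0.0597
bed y-0.280 n100 x 0.6063..0.7056 z0.0593
bed y-0.260 n72 x 0.6144..0.7
[... 1413 characters left out ...]
0 n38 x 0.6052..0.6985 z0.0598
bed y-0.040 n42 x 0.6072..0.7067 z0.0598
bed y-0.020 n43 x 0.6064..0.7058 z0.0600
bed y0.000 n42 x 0.6074..0.7082 z0.0592
bed y0.020 n42 x 0.6086..0.7063 z0.0603
bed y0.040 n31 x 0.6080..0.7082 z0.0599
bed y0.060 n24 x 0.6085..0.7060 z0.0597
bed y0.080 n34 x 0.6103..0.7056 z0.0592
bed y0.100 n43 x 0.6087..0.7073 z0.0624
guard x0.600 n49 y 0.0918..0.1839 z0.2500
guard x0.620 n41 y 0.0921..0.1808 z0.2501
guard x0.640 n13 y 0.1517..0.1822 z0.2503
fin [ 0.6312 -0.1678  0.1951] [ 0.6754 -0.1462  0.2321] [[ 0.6341 -0.1662  0.1968]
 [ 0.6487 -0.1632  0.216 ]
 [ 0.6705 -0.1527  0.2308]]
cradle 511 [[0.6244 0.076  0.1364]
 [0.6639 0.112  0.1424]
 [0.6916 0.1659 0.1673]]
```

>>> servo_tool(commands=[0,0,0,0,0,0,0,0,0,0,0,0,0,0,0,0,0,0,0,0,0,0,0,0,0,0,-20,0,0,0,0,0,-40,0,0,0,0,0,0,0,0,0,0,0,0,0,0,0], jaw=0, newtons=55)

```text
time_s: 8.95
tool_pos: [0.448, -0.1271, 0.0672]
tool_rot: [179.9, 0.0, 89.0]
force: [0.1, -0.2, -2.7]
grip_width: 0.0392
```

```bash
python3 b.py 3
python3 - <<'E'
from fit import *
import pickle
o,im,d=pickle.load(open("pics/w3.pkl","rb")); print(o['wrist_torque'])
W=cloud("wrist",d,o); P=W.reshape(-1,3);P=P[~np.isnan(P[:,0])]
Q=P[(abs(P[:,0]-.45)<.035)&(P[:,2]>.08)&(P[:,2]<.125)]
for y in np.arange(-.1,.05,.01):
    s=Q[abs(Q[:,1]-y)<.004]
    if len(s): print(round(y,3),len(s),np.percentile(s[:,0],[2,98]),np.median(s[:,2]))
E
```

```text
8.95 [ 0.448  -0.1271  0.0672] [179.9029   0.0261  88.9784] [ 0.1031 -0.1612 -2.6683] 0.03916908817796481
[-0.0924  0.0135 -0.0683]
-0.1 1405 [0.4277 0.4662] 0.1004517859580926
-0.09 1471 [0.4279 0.4663] 0.10038073605374084
-0.08 1559 [0.428  0.4664] 0.10030850063042124
-0.07 1655 [0.4283 0.4666] 0.1003236085116701
-0.06 1753 [0.4284 0.4668] 0.10021414509932094
-0.05 1865 [0.4285 0.4669] 0.10016817580523643
-0.04 1978 [0.4287 0.4671] 0.10011027233629637
-0.03 2092 [0.4289 0.4673] 0.10004505493968618
-0.02 2246 [0.429  0.4674] 0.09999026347017571
-0.01 412 [0.429  0.4671] 0.0998582351759832
```

View pics/w3.png

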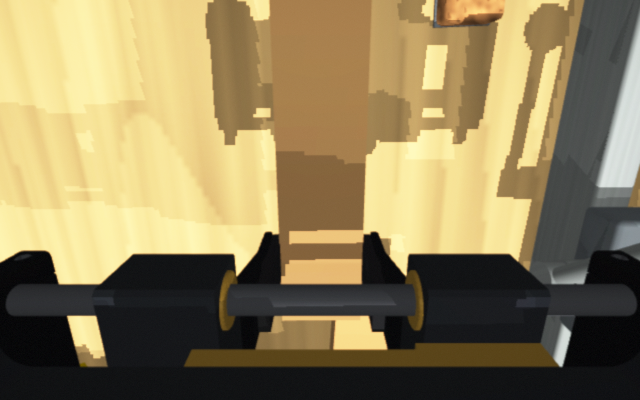

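>>> servo_tool(commands=[0,0,-41,0,0,0,0,0,-41,0,0,0,0,0,-42,0,0,0,43,0,0,0,0,0,43,0,0,0,0,0,43,0,0,0,0,0,3.6,10,0,0,0,0,0,20,0,0,0,0,0,0,0,0,0,0,0,0,0,0,0,0])

```text
time_s: 10.0
tool_pos: [0.4789, 0.0047, 0.189]
tool_rot: [-179.8, 0.0, 89.0]
force: [-0.7, 0.6, -2.1]
grip_width: 0.0395
```

>>> servo_tool(commands=[0,30,0,0,0,0,0,40,0,0,0,0,0,40,0,0,0,0,0,40,0,0,0,0,0,28,0,0,0,0,0,0,0,0,0,0,0,0,0,0,0,0,0,0,0,0,0,0])

```text
time_s: 10.8
tool_pos: [0.6564, 0.0017, 0.1903]
tool_rot: [-179.9, 0.0, 89.0]
force: [0.0, -0.0, -1.5]
grip_width: 0.0391
```

```bash
python3 b.py 4
python3 - <<'E'
from fit import *
import pickle
o,im,d=pickle.load(open("pics/w4.pkl","rb"))
W=cloud("wrist",d,o); P=W.reshape(-1,3);P=P[~np.isnan(P[:,0])]
def st(zlo,zhi,ys,nm,xr=.04):
    Q=P[(abs(P[:,0]-.658)<xr)&(P[:,2]>zlo)&(P[:,2]<zhi)]
    for y in ys:
        s=Q[abs(Q[:,1]-y)<.003]
        if len(s)>5: print(nm,round(y,3),len(s),np.percentile(s[:,0],[1,99]),np.median(s[:,2]),np.percentile(s[:,0],[1,99]).mean())
st(.21,.23,np.arange(0,.1,.01),'blank')
st(.135,.172,np.arange(.07,.13,.005),'cradle')
st(.05,.065,np.arange(-.05,.09,.02),'bed',.08)
im,d=read_camera("side"); cv2.imwrite("pics/side4.png",im[:,:,::-1])
E
```

```text
10.8 [0.6564 0.0017 0.1903] [-179.9081    0.0131   88.9648] [ 0.0389 -0.0354 -1.4793] 0.03909529263023865
blank 0.0 929 [0.6354 0.6749] 0.2236988928514009 0.6551330565063506
blank 0.01 1262 [0.6313 0.682 ] 0.22361081180151116 0.6566445998677604
blank 0.02 1002 [0.6356 0.6749] 0.22349363804765898 0.6552315195128671
blank 0.03 1056 [0.6359 0.6753] 0.22348279245469072 0.6555993993748983
blank 0.04 1117 [0.6361 0.6755] 0.2234161766950528 0.655785598828636
blank 0.05 1168 [0.6364 0.6754] 0.2233447442767872 0.655886119882467
blank 0.06 1241 [0.6365 0.6756] 0.22331709568965072 0.6560916993167909
blank 0.07 1317 [0.6366 0.6757] 0.22323451412732992 0.6561497002252988
blank 0.08 1399 [0.6369 0.6759] 0.22319852418555175 0.6563572511156228
blank 0.09 1486 [0.6369 0.676 ] 0.22314051652085792 0.6564784158000154
cradle 0.08 147 [0.6257 0.693 ] 0.16561826564679188 0.65934134560379
cradle 0.085 240 [0.6254 0.6929] 0.16565574425581292 0.6591465789988699
cradle 0.09 256 [0.6255 0.6932] 0.16583396545684095 0.6593353163482316
cradle 0.095 256 [0.6258 0.6932] 0.16577034070061625 0.6594693779730826
cradle 0.1 268 [0.6257 0.6935] 0.16600490873109314 0.6595934837226796
cradle 0.105 95 [0.6259 0.6933] 0.16577074508458803 0.6595935400442337
bed -0.05 95 [0.6071 0.7063] 0.0600009113180186 0.6567055289538024
bed -0.03 100 [0.6071 0.7067] 0.06010898657797545 0.6569025613242998
bed -0.01 107 [0.6076 0.7071] 0.06008770864717977 0.6573420569646754
bed 0.01 114 [0.6078 0.7076] 0.05991902282800929 0.6576809435723014
bed 0.03 127 [0.6083 0.7076] 0.059900508304560784 0.6579809221559398
bed 0.05 125 [0.6086 0.7079] 0.059993919229374304 0.6582371849439457
bed 0.07 136 [0.609  0.7081] 0.06014344836737476 0.658543986353699
```

View pics/w4.png

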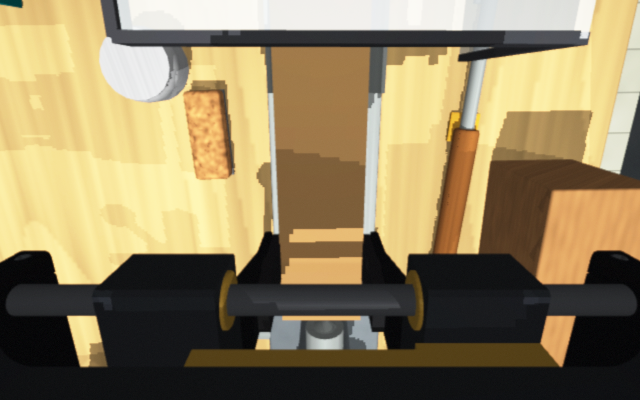

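View pics/side4.png

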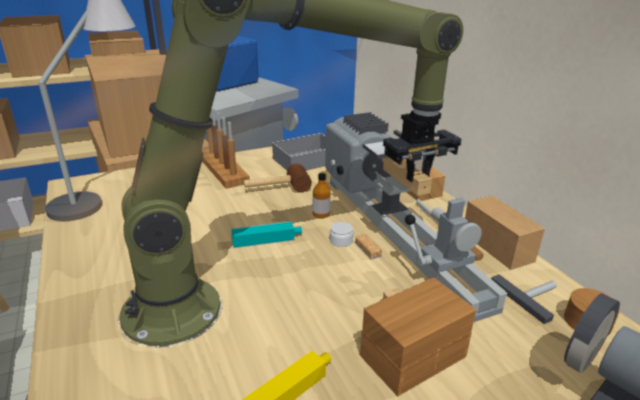

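>>> servo_tool(commands=[0,3.1,0,0,0,0,0,0,15,0,0,0,0,0,15,0,0,0,0,0,0,0,0,0,0,0,0,0,0,0,0,0,0,0,0,0])

```text
time_s: 11.5
tool_pos: [0.6611, 0.002, 0.1609]
tool_rot: [180.0, -0.0, 89.0]
force: [0.2, 0.4, -2.1]
grip_width: 0.0394
```

>>> servo_tool(commands=[0,0,4,0,0,0,0,0,4,0,0,0,0,0,3,0,0,0,0,0,0,0,0,0,0,0,0,0,0,0])

```text
time_s: 12.0
tool_pos: [0.6608, 0.002, 0.1496]
tool_rot: [-180.0, 0.0, 89.0]
force: [-0.6, -0.7, -2.4]
grip_width: 0.0394
```

>>> servo_tool(commands=[0,0,1.5,0,0,0,0,0,0,0,0,0,0,0,0,0,0,0,0,0,0,0,0,0])

```text
time_s: 12.4
tool_pos: [0.661, 0.002, 0.1483]
tool_rot: [180.0, 0.0, 89.0]
force: [-0.4, 0.4, -1.7]
grip_width: 0.0394
```

```bash
python3 b.py 5
python3 - <<'E'
from fit import *
import pickle
o,im,d=pickle.load(open("pics/w5.pkl","rb"))
W=cloud("wrist",d,o); P=W.reshape(-1,3);P=P[~np.isnan(P[:,0])]
def st(zlo,zhi,ys,nm,xr=.04):
    Q=P[(abs(P[:,0]-.66)<xr)&(P[:,2]>zlo)&(P[:,2]<zhi)]
    for y in ys:
        s=Q[abs(Q[:,1]-y)<.003]
        if len(s)>5: print(nm,round(y,3),len(s),np.percentile(s[:,0],[1,99]),np.median(s[:,2]),np.percentile(s[:,0],[1,99]).mean())
st(.175,.19,np.arange(0.02,.13,.02),'blank')
st(.135,.172,np.arange(.07,.13,.01),'cradle')
E
```

```text
12.4 [0.661  0.002  0.1483] [179.9835   0.0026  88.9816] [-0.4063  0.3767 -1.6825] 0.03939645487684638
blank 0.02 1000 [0.6401 0.6794] 0.18149401279646296 0.6597351396232025
blank 0.04 1103 [0.6406 0.6797] 0.18141999506346632 0.660170084567712
blank 0.06 1242 [0.6409 0.68  ] 0.18132078491493664 0.6604618332847985
blank 0.08 1399 [0.6412 0.6803] 0.1811970083474464 0.6607798528806454
blank 0.1 1589 [0.6415 0.6808] 0.18110446035999486 0.6611489103864386
cradle 0.08 373 [0.6256 0.6932] 0.16360084475507128 0.6593981424006135
cradle 0.09 728 [0.6257 0.6931] 0.16328952294686205 0.6593909628176293
cradle 0.1 766 [0.6258 0.6932] 0.16348867743087753 0.659541662413341
cradle 0.11 107 [0.6263 0.6869] 0.16005626028802147 0.6566222228156855
```

View pics/w5.png

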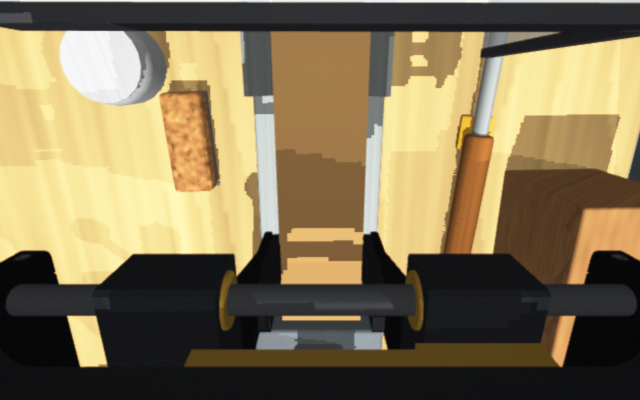

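>>> servo_tool(commands=[0,-1.6,0,0,0,0,0,0,0.4,0,0,0,8,0,0,0,0,0,8,0,0,0,0,0,8,0,0,0,0,0,0,0,0,0,0,0,0,0,0,0,0,0,0,0,0,0,0,0])

```text
time_s: 13.25
tool_pos: [0.6597, 0.0255, 0.1477]
tool_rot: [180.0, 0.0, 89.0]
force: [0.4, 0.1, -1.9]
grip_width: 0.0396
```

>>> servo_tool(commands=[4,0,0,0,0,0,4,0,0,0,0,0,3,0,0,0,0,0,0,0,0,0,0,0,0,0,0,0,0,0,0,0,0,0,0,0])

```text
time_s: 13.85
tool_pos: [0.6599, 0.0367, 0.1478]
tool_rot: [180.0, 0.0, 89.0]
force: [1.0, -0.6, -1.6]
grip_width: 0.0396
```

>>> servo_tool(commands=[2,0,0,0,0,0,2,0,0,0,0,0,0,0,0,0,0,0,0,0,0,0,0,0])

```text
time_s: 14.25
tool_pos: [0.66, 0.0411, 0.1478]
tool_rot: [180.0, 0.0, 89.0]
force: [-0.3, 0.2, -1.6]
grip_width: 0.0393
```

>>> servo_tool(commands=[1,0,0,0,0,0,1,0,0,0,0,0,0,0,0,0,0,0,0,0,0,0,0,0])

```text
time_s: 14.65
tool_pos: [0.66, 0.0423, 0.1477]
tool_rot: [-180.0, 0.0, 89.0]
force: [0.5, -1.5, -2.2]
grip_width: 0.0393
```

>>> servo_tool(commands=[1,0,0,0,0,0,1,0,0,0,0,0,0,0,0,0,0,0,0,0,0,0,0,0])

```text
time_s: 15.05
tool_pos: [0.6599, 0.0422, 0.1476]
tool_rot: [-180.0, 0.2, 88.9]
force: [-1.1, -5.7, -1.0]
grip_width: 0.0393
```

>>> servo_tool(commands=[0,0,0.7,0,0,0,0,0,0.5,0,0,0,0,0,0,0,0,0,0,0,0,0,0,0])

```text
time_s: 15.45
tool_pos: [0.6599, 0.0422, 0.1468]
tool_rot: [-180.0, 0.2, 88.9]
force: [-1.1, -6.3, -0.5]
grip_width: 0.0393
```

>>> servo_tool(commands=[0,0,0,0,0,0,0,0,0,0,0,0,0,0,0,0,0,0,0,0,0,0,0,0,0,0,-30,0,0,0,0,0,-40,0,0,0,0,0,-30,0,0,0,0,0,0,0,0,0,0,0,0,0,0,0], jaw=60)

```text
time_s: 16.35
tool_pos: [0.6604, 0.0456, 0.2474]
tool_rot: [179.9, -0.0, 89.0]
force: [-0.6, -0.3, -1.2]
grip_width: 0.0602
```

```bash
python3 b.py 6
python3 - <<'E'
from fit import *
import pickle
o,im,d=pickle.load(open("pics/w6.pkl","rb"))
W=cloud("wrist",d,o); P=W.reshape(-1,3);P=P[~np.isnan(P[:,0])]
Q=P[(abs(P[:,0]-.66)<.03)&(P[:,2]>.17)&(P[:,2]<.19)&(P[:,1]<.1)]
print(Q.min(0),Q.max(0))
for y in np.arange(0.02,.1,.02):
    s=Q[abs(Q[:,1]-y)<.003]
    if len(s)>5: print(round(y,3),len(s),np.percentile(s[:,0],[1,99]),np.median(s[:,2]),np.percentile(s[:,0],[1,99]).mean())
im,d=read_camera("side"); cv2.imwrite("pics/side6.png",im[:,:,::-1]); 
c=im[100:330,290:530]; cv2.imwrite("pics/side6c.png",cv2.resize(c[:,:,::-1],None,fx=2.5,fy=2.5,interpolation=cv2.INTER_CUBIC))
E
```

```text
16.35 [0.6604 0.0456 0.2474] [179.8918  -0.0292  89.0129] [-0.5604 -0.3098 -1.234 ] 0.060209271396362396
[ 0.6381 -0.1026  0.17  ] [0.6791 0.0846 0.1825]
0.02 358 [0.6388 0.6779] 0.1800911435631262 0.6583251291289405
0.04 380 [0.6388 0.6778] 0.18012146507120055 0.6583044267882441
0.06 412 [0.6388 0.6785] 0.18014135700302764 0.6586616235489846
0.08 437 [0.6397 0.6784] 0.18014023666967577 0.6590392142613888
```

View pics/w6.png

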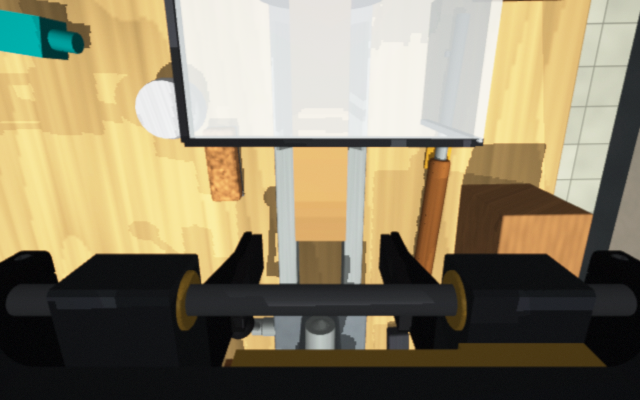

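View pics/side6c.png

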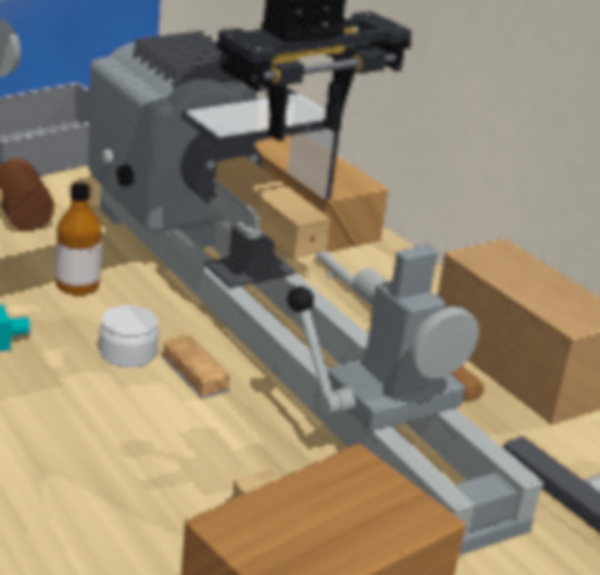

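>>> servo_tool(commands=[0,0,-40,0,0,0,-46,-1,0,0,0,0,-46,-1,0,0,0,0,-46,0,0,0,0,0,-46,0,0,0,0,0,-47,0,0,0,0,0,0,0,0,0,0,0,0,0,0,0,0,0,0,0,0,0,0,0], jaw=0)

```text
time_s: 17.35
tool_pos: [0.6539, -0.1841, 0.2854]
tool_rot: [-179.9, -0.1, 89.1]
force: [0.5, 0.3, -0.6]
grip_width: 0.0018
```

```bash
python3 b.py 7;  python3 - <<'E'
from fit import *
import pickle
o,im,d=pickle.load(open("pics/w7.pkl","rb"))
W=cloud("wrist",d,o); P=W.reshape(-1,3);P=P[~np.isnan(P[:,0])]
Q=P[(abs(P[:,0]-.655)<.03)&(P[:,2]>.215)&(P[:,2]<.24)&(P[:,1]<-.1)&(P[:,1]>-.2)]
print('fin',len(Q),np.percentile(Q,[1,50,99],axis=0))
Q=P[(abs(P[:,0]-.659)<.025)&(P[:,2]>.17)&(P[:,2]<.19)&(P[:,1]<.1)&(P[:,1]>-.05)]
print('blank',len(Q),np.percentile(Q,[0,.5,50,99],axis=0))
E
```

```text
17.35 [ 0.6539 -0.1841  0.2854] [-179.9112   -0.0989   89.0898] [ 0.4734  0.3351 -0.6298] 0.0017582800511724483
fin 1370 [[ 0.6351 -0.1622  0.2165]
 [ 0.6546 -0.1531  0.2298]
 [ 0.6737 -0.1467  0.2316]]Traceback (most recent call last):
  File "<stdin>", line 8, in <module>
    return _quantile_unchecked(
        a, q, axis, out, overwrite_input, method, keepdims, weights)
    return _ureduce(a,
                    func=_quantile_ureduce_func,
    ...<5 lines>...
                    overwrite_input=overwrite_input,
                    method=method)
    r = func(a, **kwargs)
    result = _quantile(arr,
                       quantiles=q,
    ...<2 lines>...
                       out=out,
                       weights=wgt)
    slices_having_nans = np.isnan(arr[-1, ...])
                                  ~~~^^^^^^^^^
IndexError: index -1 is out of bounds for axis 0 with size 0
```

View pics/w7.png

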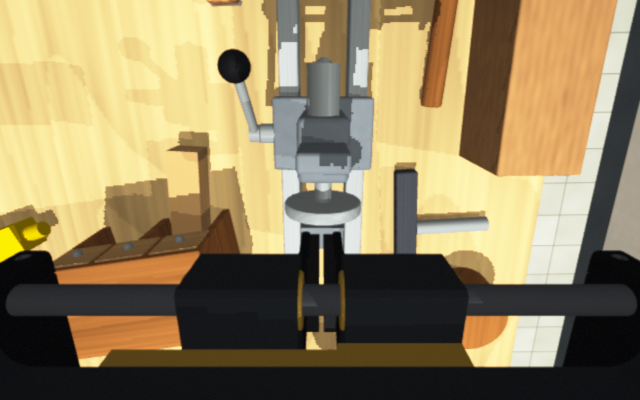

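>>> servo_tool(commands=[0,1,30,0,0,0,0,0,30,0,0,0,0,0,17,0,0,0,0,0,0,0,0,0,0,0,0,0,0,0])

```text
time_s: 17.9
tool_pos: [0.6553, -0.1844, 0.21]
tool_rot: [180.0, -0.0, 89.1]
force: [-0.1, -0.3, 0.9]
grip_width: 0.0003
```

>>> servo_tool(commands=[4,0,0,0,0,0,4,0,0,0,0,0,2,0,0,0,0,0,0,0,0,0,0,0,0,0,0,0,0,0])

```text
time_s: 18.4
tool_pos: [0.6552, -0.1759, 0.2099]
tool_rot: [180.0, 0.0, 89.0]
force: [0.5, 0.3, -0.3]
grip_width: 0.001
```

>>> servo_tool(commands=[2,0,0,0,0,0,2,0,0,0,0,0,2,0,0,0,0,0,0,0,0,0,0,0])

```text
time_s: 18.8
tool_pos: [0.6553, -0.1693, 0.2096]
tool_rot: [180.0, -0.0, 89.0]
force: [0.0, 0.7, -0.0]
grip_width: 0.0006
```

>>> servo_tool(commands=[2,0,0,0,0,0,2,0,0,0,0,0,0,0,0,0,0,0,0,0,0,0,0,0])

```text
time_s: 19.2
tool_pos: [0.6553, -0.1658, 0.2096]
tool_rot: [180.0, 0.0, 89.0]
force: [-1.0, -0.1, -0.1]
grip_width: 0.0006
```

```bash
python3 b.py 8
python3 - <<'E'
from h import *
for n in ("scene","side"):
    im,d=read_camera(n); np.save(f"pics/{n}8.npy",d); cv2.imwrite(f"pics/{n}8.png",im[:,:,::-1])
    W=cloud(n,d); P=W.reshape(-1,3);P=P[~np.isnan(P[:,0])]
    Q=P[(P[:,2]>.12)&(P[:,2]<.18)&(P[:,1]<-.05)&(P[:,1]>-.25)&(P[:,0]>.56)&(P[:,0]<.605)]
    print('ball',np.percentile(Q,[1,50,99],axis=0).round(4).tolist())
    Q=P[(P[:,2]>.195)&(P[:,2]<.235)&(P[:,1]<-.12)&(P[:,1]>-.19)&(P[:,0]>.625)&(P[:,0]<.69)]
    print('fin',np.percentile(Q,[1,50,99],axis=0).round(4).tolist())
c=cv2.imread("pics/side8.png")[170:300,370:510]; cv2.imwrite("pics/side8c.png",cv2.resize(c,None,fx=4,fy=4,interpolation=cv2.INTER_CUBIC))
E
```

```text
19.2 [ 0.6553 -0.1658  0.2096] [179.9927   0.0021  88.9925] [-0.956  -0.0907 -0.12  ] 0.0005843289617472183
ball [[0.5754, -0.1206, 0.1215], [0.587, -0.0909, 0.1596], [0.5964, -0.0744, 0.1698]]
fin [[0.6391, -0.1618, 0.1969], [0.6657, -0.1512, 0.2222], [0.678, -0.1481, 0.2329]]
ball [[0.5659, -0.123, 0.1205], [0.5766, -0.0991, 0.1546], [0.5885, -0.0829, 0.1695]]
fin [[0.6326, -0.1769, 0.1959], [0.6455, -0.1639, 0.214], [0.6726, -0.1506, 0.2344]]
```

View pics/side8c.png

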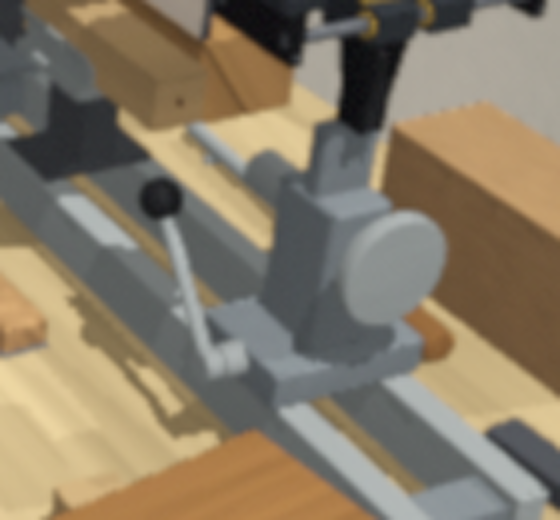

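View pics/w8.png

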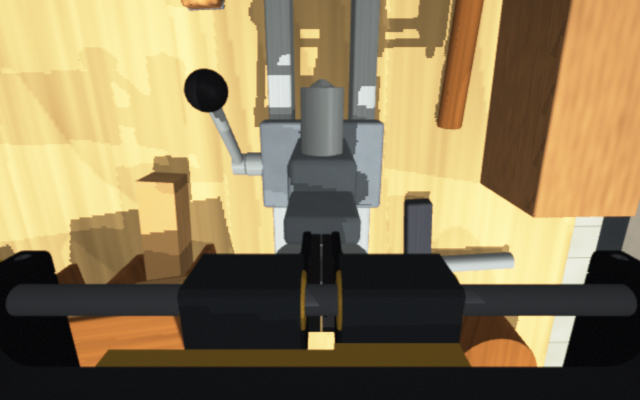

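>>> servo_tool(commands=[2,0,0,0,0,0,2,0,0,0,0,0,0,0,0,0,0,0])

```text
time_s: 19.65
tool_pos: [0.6555, -0.1613, 0.2096]
tool_rot: [180.0, -0.0, 89.0]
force: [-0.9, -0.5, 0.1]
grip_width: 0.0002
```

>>> servo_tool(commands=[2,0,0,0,0,0,2,0,0,0,0,0,0,0,0,0,0,0])

```text
time_s: 19.95
tool_pos: [0.6555, -0.1573, 0.2096]
tool_rot: [180.0, -0.0, 89.0]
force: [0.2, 0.5, -0.1]
grip_width: 0.0005
```

```bash
python3 b.py 9
python3 - <<'E'
from h import *
for n in ("scene","side"):
    im,d=read_camera(n); np.save(f"pics/{n}9.npy",d); cv2.imwrite(f"pics/{n}9.png",im[:,:,::-1])
c=np.hstack([cv2.imread("pics/side9.png")[150:300,370:510],cv2.imread("pics/scene9.png")[210:360,150:290]]); cv2.imwrite("pics/c9.png",cv2.resize(c,None,fx=2.8,fy=2.8,interpolation=cv2.INTER_CUBIC))
E
```

```text
19.95 [ 0.6555 -0.1573  0.2096] [179.9937  -0.015   89.019 ] [ 0.1927  0.4639 -0.0682] 0.0004684329110584598
```

View pics/c9.png

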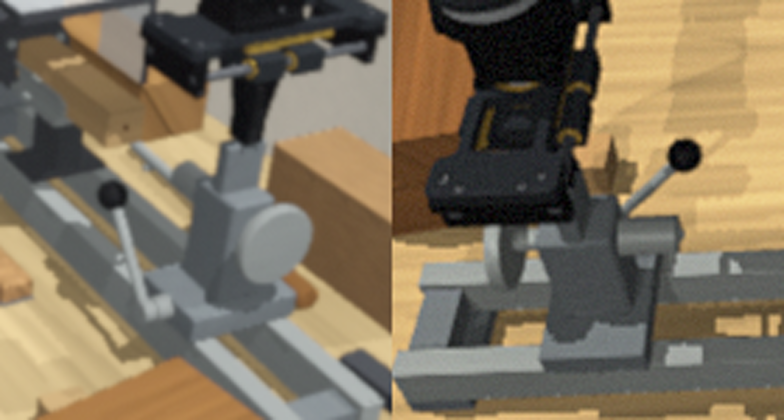

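Run:
```python
from h import *
for n,a,b,box in (("scene","scene2","scene9",(225,250,262,345)),("side","side6","side8",(400,205,470,270)),("side","side6","side9",(400,205,470,270)),("scene","scene8","scene9",(225,250,262,345))):
    A=cv2.imread(f"pics/{a}.png",0).astype(np.float32);B=cv2.imread(f"pics/{b}.png",0).astype(np.float32)
    x0,y0,x1,y1=box
    print(a,b,cv2.phaseCorrelate(A[y0:y1,x0:x1],B[y0:y1,x0:x1],cv2.createHanningWindow((x1-x0,y1-y0),cv2.CV_32F)))
    for lab in ():pass
A=cv2.imread("pics/side6.png");B=cv2.imread("pics/side9.png");C=cv2.imread("pics/side8.png")
cv2.imwrite("pics/cmp.png",cv2.resize(np.hstack([X[180:280,390:490] for X in (A,C,B)]),None,fx=2.6,fy=2.6,interpolation=cv2.INTER_CUBIC))
```

```text
scene2 scene9 ((-0.06548275910044765, -0.004725456603615896), 0.7075577571988105)
side6 side8 ((-0.22541631375931104, 0.02808368903255598), 0.7761881607182232)
side6 side9 ((-0.1965990796467949, -0.1642086176566906), 0.7700685033183775)
scene8 scene9 ((0.035123433489140155, -0.018616675011386974), 0.9393724625309309)
```

View pics/cmp.png

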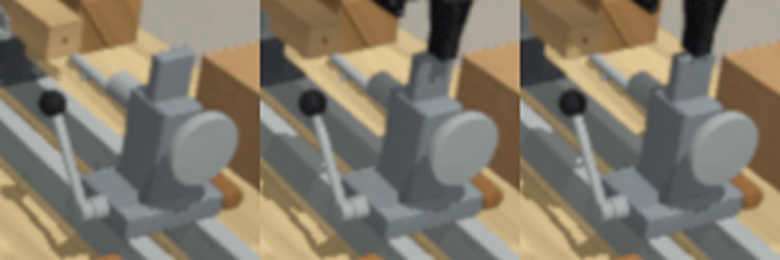

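Run:
```python
from h import *
for n in("side","scene"):
    print(n,'tcp8',proj(n,[.6553,-.1658,.2096]),'tcp9',proj(n,[.6555,-.1573,.2096]),'fin back top',proj(n,[[.6354,-.164,.23],[.6754,-.164,.23]]),'fin back bottom',proj(n,[[.6354,-.164,.185],[.6754,-.164,.185]]))
for k in ("8","9"):
    for n in("side","scene"):
        im=cv2.imread(f"pics/{n}{k}.png"); p=proj(n,[.6553,-.1658 if k=="8" else -.1573,.2096])[0]
        u,v=int(p[0]),int(p[1]); c=im[v-35:v+25,u-35:u+35].copy()
        cv2.imwrite(f"pics/z{n}{k}.png",cv2.resize(c,None,fx=5,fy=5,interpolation=cv2.INTER_NEAREST))
a=[cv2.imread(f"pics/z{n}{k}.png") for k in "89" for n in ("side","scene")]
cv2.imwrite("pics/zz.png",np.vstack([np.hstack(a[:2]),np.hstack(a[2:])]))
for n in("side","scene"):
    W=cloud(n,np.load(f"pics/{n}9.npy")); p=proj(n,[.6555,-.1573,.2096])[0]
    u,v=int(round(p[0])),int(round(p[1]))
    for dv in range(-24,12,3): print(n,v+dv,W[v+dv,u].round(3), cv2.imread(f"pics/{n}9.png")[v+dv,u])
```

```text
side tcp8 [[457.81241675 208.96654067]] tcp9 [[455.57010806 207.29716425]] fin back top [[451.75169683 202.6324934 ]
 [465.5214789  199.41284415]] fin back bottom [[448.96488155 219.29249782]
 [462.51376882 215.91500217]]
scene tcp8 [[208.60092656 279.97162765]] tcp9 [[212.90475165 279.82177727]] fin back top [[208.90692593 265.46731654]
 [205.61950287 282.28086757]] fin back bottom [[213.52570592 279.039236  ]
 [210.55363888 295.7010352 ]]
side 183 [ 0.637 -0.165  0.281] [16 14 14]
side 186 [ 0.641 -0.162  0.271] [16 12 12]
side 189 [ 0.643 -0.162  0.263] [16 11 11]
side 192 [ 0.644 -0.163  0.255] [19 17 16]
side 195 [ 0.646 -0.162  0.247] [19 17 17]
side 198 [ 0.643 -0.167  0.242] [15 14 12]
side 201 [ 0.646 -0.166  0.233] [66 64 60]
side 204 [ 0.649 -0.163  0.223] [107 102  98]
side 207 [ 0.647 -0.167  0.217] [118 115 109]
side 210 [ 0.649 -0.167  0.209] [120 116 110]
side 213 [ 0.654 -0.163  0.198] [119 115 109]
side 216 [ 0.655 -0.164  0.189] [118 115 109]
scene 256 [ 0.689 -0.129  0.323] [ 41  83 100]
scene 259 [ 0.694 -0.129  0.32 ] [44 40 37]
scene 262 [ 0.699 -0.129  0.318] [40 38 31]
scene 265 [ 0.706 -0.128  0.319] [36 33 28]
scene 268 [ 0.712 -0.127  0.318] [35 33 35]
scene 271 [ 0.717 -0.126  0.317] [31 27 33]
scene 274 [ 0.665 -0.149  0.24 ] [ 3  7 11]
scene 277 [ 0.664 -0.152  0.229] [52 49 51]
scene 280 [nan nan nan] [35 35 30]
scene 283 [ 0.742 -0.122  0.318] [13 18 17]
scene 286 [ 0.744 -0.123  0.312] [21 18 18]
scene 289 [ 0.744 -0.125  0.304] [49 44 42]
```

View pics/zz.png

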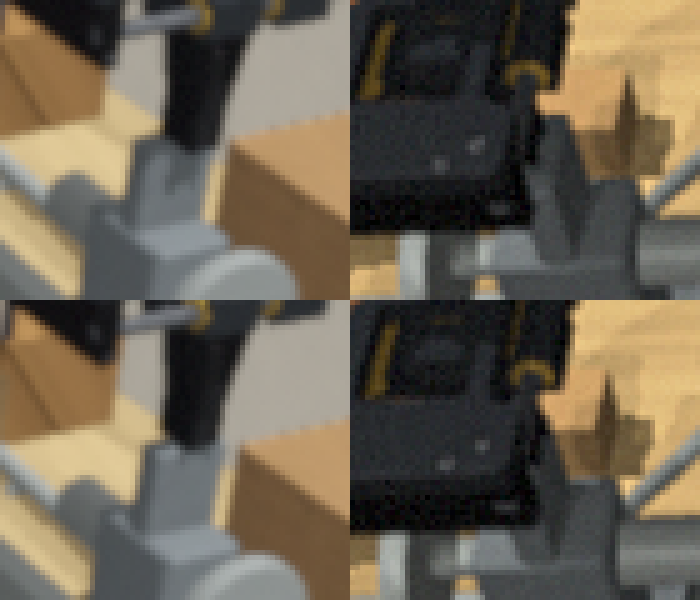

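Run:
```python
from h import *
print('open side6 tips',proj("side",[[.6304,.0456,.2474],[.6904,.0456,.2474]]))
print(proj("side",[[.6304,.0456,.2724],[.6904,.0456,.2724]]))
print('t0',proj("side",[[.6065,0,.2],[.6935,0,.2]]))
a=cv2.imread("pics/side6.png");b=cv2.imread("pics/side0.png")
cv2.imwrite("pics/tips.png",np.hstack([cv2.resize(x,None,fx=4.5,fy=4.5,interpolation=cv2.INTER_NEAREST) for x in (a[120:200,370:450],b[120:200,370:450])]))
```

```text
open side6 tips [[401.05772564 161.63518025]
 [419.9627743  158.13717735]]
[[401.97261933 152.90248442]
 [421.03770641 149.52571504]]
t0 [[401.12726503 186.46985484]
 [428.8088651  180.7129137 ]]
```

View pics/tips.png

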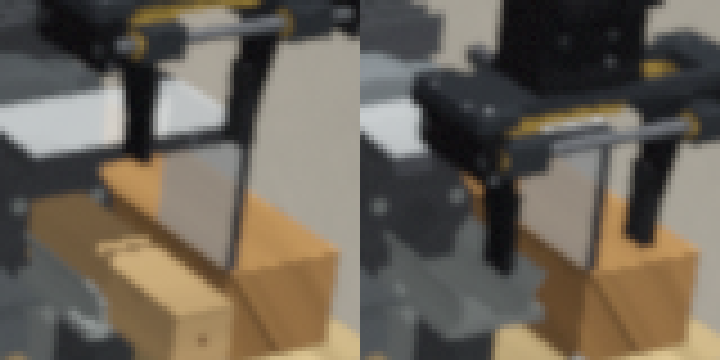

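>>> servo_tool(commands=[-14,0,-4,0,0,0,-14,0,0,0,0,0,0,0,0,0,0,0,0,0,12,0,0,0,0,0,12,0,0,0,0,0,0,0,0,0,0,0,0,0,0,0])

```text
time_s: 20.8
tool_pos: [0.6545, -0.1851, 0.1885]
tool_rot: [-179.9, -0.0, 89.0]
force: [0.5, 0.9, -0.0]
grip_width: 0.0006
```

>>> servo_tool(commands=[4,0,0,0,0,0,3,0,0,0,0,0,0,0,0,0,0,0,0,0,0,0,0,0])

```text
time_s: 21.2
tool_pos: [0.6553, -0.1787, 0.19]
tool_rot: [180.0, 0.0, 89.0]
force: [1.6, 0.3, 0.2]
grip_width: 0.0004
```

>>> servo_tool(commands=[3,0,0,0,0,0,0,0,0,0,0,0,0,0,0,0,0,0])

```text
time_s: 21.5
tool_pos: [0.6551, -0.1758, 0.1896]
tool_rot: [180.0, 0.0, 89.0]
force: [0.7, -0.1, -0.2]
grip_width: 0.0004
```

>>> servo_tool(commands=[2,0,0,0,0,0,0,0,0,0,0,0,0,0,0,0,0,0])

```text
time_s: 21.8
tool_pos: [0.6551, -0.1749, 0.1896]
tool_rot: [180.0, 0.1, 88.9]
force: [1.1, -2.9, -0.3]
grip_width: 0.0006
```

>>> servo_tool(commands=[2,0,0,0,0,0,0,0,0,0,0,0,0,0,0,0,0,0])

```text
time_s: 22.1
tool_pos: [0.6551, -0.1725, 0.1896]
tool_rot: [-180.0, 0.0, 89.0]
force: [0.0, -2.6, 0.1]
grip_width: 0.0001
```

>>> servo_tool(commands=[2,0,0,0,0,0,2,0,0,0,0,0,0,0,0,0,0,0])

```text
time_s: 22.4
tool_pos: [0.6552, -0.1671, 0.1896]
tool_rot: [-180.0, -0.0, 89.0]
force: [-0.4, -2.2, 0.0]
grip_width: 0.0003
```

>>> servo_tool(commands=[2,0,0,0,0,0,2,0,0,0,0,0,0,0,0,0,0,0])

```text
time_s: 22.7
tool_pos: [0.6553, -0.1631, 0.1895]
tool_rot: [-180.0, -0.0, 89.0]
force: [-0.1, -2.4, -0.7]
grip_width: 0.0004
```

>>> servo_tool(commands=[7,0,0,0,0,0,8,0,0,0,0,0,8,0,0,0,0,0,8,0,0,0,0,0,8,0,0,0,0,0,8,0,0,0,0,0,7,0,0,0,0,0,5,0,0,0,0,0,0,0,0,0,0,0,0,0,0,0,0,0])

```text
time_s: 23.7
tool_pos: [0.6564, -0.1027, 0.1896]
tool_rot: [-180.0, -0.1, 89.1]
force: [-0.3, 0.7, 0.3]
grip_width: 0.0006
```

```bash
python3 b.py 10
python3 - <<'E'
from h import *
a=[]
for n,b in (("scene",(180,250,350,350)),("side",(380,150,500,270))):
    im,d=read_camera(n); np.save(f"pics/{n}10.npy",d); cv2.imwrite(f"pics/{n}10.png",im[:,:,::-1])
    c=im[b[1]:b[3],b[0]:b[2],::-1]; a.append(cv2.resize(c,(int(c.shape[1]*420/c.shape[0]) if n=="side" else 680,420 if n=="side" else 400),interpolation=cv2.INTER_CUBIC)); cv2.imwrite(f"pics/c10{n}.png",a[-1])
E
```

```text
23.7 [ 0.6564 -0.1027  0.1896] [-179.9849   -0.1427   89.0883] [-0.2755  0.726   0.2652] 0.0006109721525709958
```

View pics/c10scene.png

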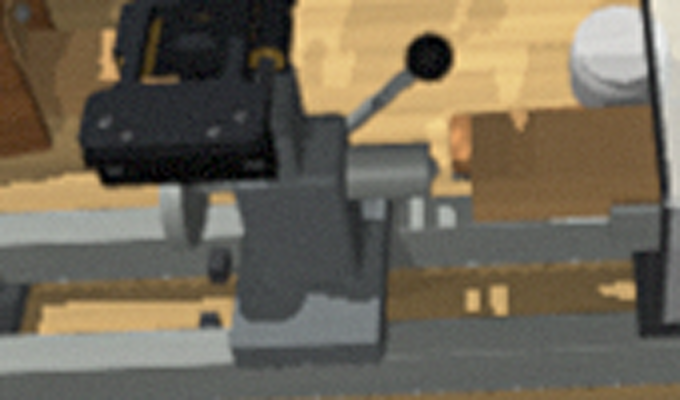

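View pics/c10side.png

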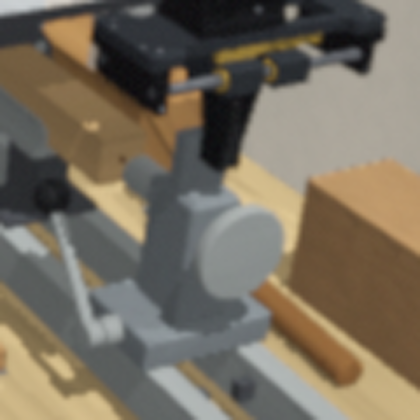

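>>> servo_tool(commands=[3,0,0,0,0,0,4,0,0,0,0,0,4,0,0,0,0,0,2,0,0,0,0,0,0,0,0,0,0,0,0,0,0,0,0,0])

```text
time_s: 24.45
tool_pos: [0.6566, -0.0914, 0.1896]
tool_rot: [-180.0, -0.0, 89.0]
force: [-0.4, -1.7, -0.7]
grip_width: 0.0008
```

>>> servo_tool(commands=[1.5,0,0,0,0,0,1,0,0,0,0,0,0,0,0,0,0,0,0,0,0,0,0,0])

```text
time_s: 24.85
tool_pos: [0.6566, -0.0895, 0.1896]
tool_rot: [180.0, 0.0, 89.0]
force: [-0.2, -2.0, -0.9]
grip_width: 0.0005
```

>>> servo_tool(commands=[1,0,0,0,0,0,1,0,0,0,0,0,0,0,0,0,0,0,0,0,0,0,0,0])

```text
time_s: 25.25
tool_pos: [0.6567, -0.0871, 0.1896]
tool_rot: [180.0, -0.0, 89.0]
force: [-0.1, -2.6, -0.0]
grip_width: 0.0
```

>>> servo_tool(commands=[1,0,0,0,0,0,1,0,0,0,0,0,0,0,0,0,0,0,0,0,0,0,0,0])

```text
time_s: 25.65
tool_pos: [0.6567, -0.0852, 0.1896]
tool_rot: [180.0, -0.0, 89.0]
force: [-0.1, -2.4, 0.5]
grip_width: 0.0003
```

>>> servo_tool(commands=[1,0,0,0,0,0,1,0,0,0,0,0,0,0,0,0,0,0,0,0,0,0,0,0])

```text
time_s: 26.05
tool_pos: [0.6567, -0.0852, 0.1896]
tool_rot: [180.0, 0.1, 88.9]
force: [-0.2, -6.0, -0.2]
grip_width: 0.0007
```

>>> servo_tool(commands=[1,0,0,0,0,0,1,0,0,0,0,0,0,0,0,0,0,0,0,0,0,0,0,0])

```text
time_s: 26.45
tool_pos: [0.6567, -0.0851, 0.1897]
tool_rot: [180.0, 0.2, 88.8]
force: [0.2, -8.7, 0.6]
grip_width: 0.0004
```

>>> servo_tool(commands=[1.5,0,0,0,0,0,0,0,0,0,0,0,0,0,0,0,0,0])

```text
time_s: 26.75
tool_pos: [0.6567, -0.0851, 0.1897]
tool_rot: [180.0, 0.3, 88.8]
force: [-0.8, -10.9, -0.8]
grip_width: 0.0005
```

>>> servo_tool(commands=[-6,0,0,0,0,0,-8,0,0,0,0,0,-4,0,0,0,0,0,0,0,0,0,0,0,0,0,-40,0,0,0,0,0,-45,0,0,0,0,0,-45,0,0,0,0,0,0,0,0,0,0,0,0,0,0,0])

```text
time_s: 27.65
tool_pos: [0.6572, -0.097, 0.3211]
tool_rot: [179.8, -0.0, 89.0]
force: [-0.5, 0.0, -0.3]
grip_width: 0.0004
```

```bash
python3 b.py 11
python3 - <<'E'
from h import *
for n,b in (("scene",(180,220,350,350)),("side",(360,150,500,270))):
    im,d=read_camera(n); np.save(f"pics/{n}11.npy",d); cv2.imwrite(f"pics/{n}11.png",im[:,:,::-1])
    c=im[b[1]:b[3],b[0]:b[2],::-1]; cv2.imwrite(f"pics/c11{n}.png",cv2.resize(c,None,fx=4.5,fy=4.5,interpolation=cv2.INTER_CUBIC))
import pickle
o,im,d=pickle.load(open("pics/w11.pkl","rb"))
W=cloud("wrist",d,o); P=W.reshape(-1,3);P=P[~np.isnan(P[:,0])]
Q=P[(abs(P[:,0]-.659)<.025)&(P[:,2]>.176)&(P[:,2]<.185)&(P[:,1]<.1)&(P[:,1]>-.02)]
if len(Q): print('blank',len(Q),np.percentile(Q,[0,.5,50,99,100],axis=0))
Q=P[(abs(P[:,0]-.659)<.03)&(P[:,2]>.222)&(P[:,2]<.236)&(P[:,1]<0)&(P[:,1]>-.15)]
if len(Q): print('fin',len(Q),np.percentile(Q,[1,50,99],axis=0))
E
```

```text
27.65 [ 0.6572 -0.097   0.3211] [179.8196  -0.0296  89.0469] [-0.5014  0.0377 -0.316 ] 0.0003545247489358268
blank 2574 [[0.63818193 0.00289834 0.17617927]
 [0.63850612 0.00990374 0.17819745]
 [0.65826903 0.03180474 0.1802235 ]
 [0.67762895 0.05197087 0.18204157]
 [0.67849788 0.05263888 0.18274585]]
fin 1003 [[ 0.63708288 -0.07311202  0.22452916]
 [ 0.65629234 -0.06414801  0.2298279 ]
 [ 0.67549403 -0.05683891  0.23155072]]
```

View pics/c11scene.png

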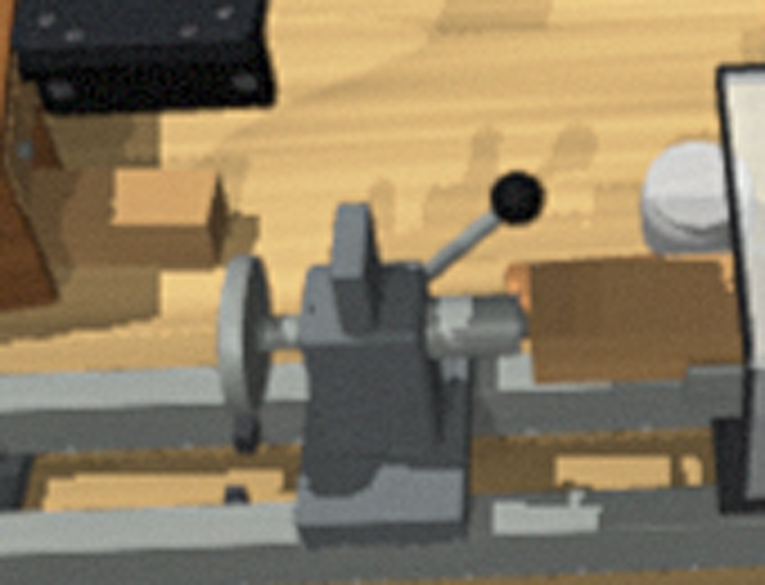

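View pics/c11side.png

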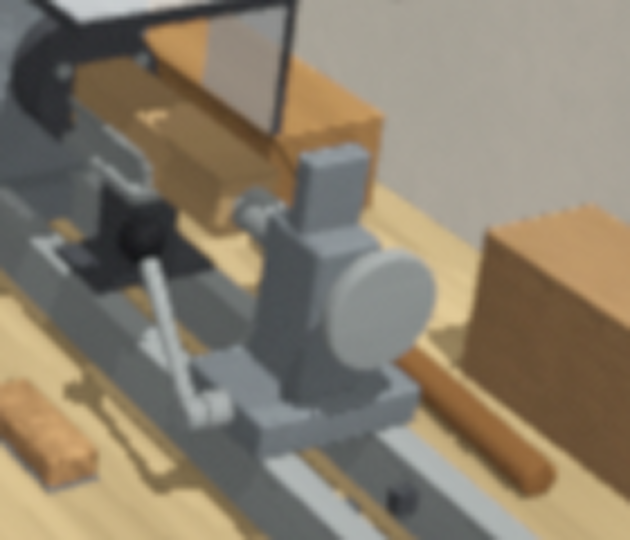

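View pics/w11.png

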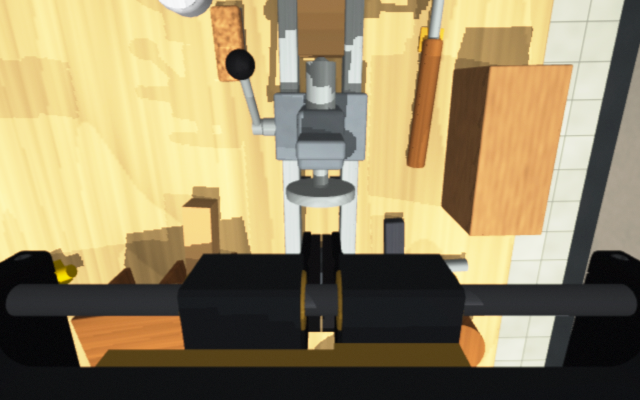

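```bash
python3 -c "
from cell import env
print(env.sign_off())"
```

```text
the job is handed in; nothing more can be done
None
```

The tenon blank is mounted in the lathe and I handed the job in at about 28 s of the 72 s allowed. There was no verdict back.

- **Blank:** I drew it out of the rack's nearer bay by its free end, set it down, regrasped it about 33 mm from the tail and brought it in under the guard from the robot's side. I pushed it in until the shoulder met the chuck face, at about 6 N, where I expected it. It rests level in the cradle with its top at z 180 mm and is centred sideways to about 1 mm.
- **Tailstock:** It slid freely, so I left the lever alone. I pushed the fin about 90 mm until the point met the blank, then to about 11 N.

**Last checks:**
- The tail end is at lathe y of about 5 mm and the fin has moved 90 mm, both matching the blank being home.
- The scene picture shows the point against the tail end. The dimple was hidden behind the quill in the last pictures, so I checked that the point is on centre only from the measured alignment.
- Nothing was touching the gripper, and the other things on the bench look unmoved where they showed in the pictures.

**What disagreed:**
- The fingertips seemed to end about 20 mm short of the reported tool tip. My first push therefore passed over the fin without touching it, and I repeated it lower.
- The cameras differed by 1–3 mm on the lathe's sideways position. I aligned the blank to the cradle within one wrist picture instead.

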